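# Sound the die bore and blank it off flush

### The job

The die bore in the steel setting block has to be blanked off so that leather can be hammered on a smooth face. Take the depth rod from the tool rack, feel gently for the bottom of the bore with it, and stand the rod back in its hole; then take the plug that is as long as the bore is deep, put it in and press it down gently with the fingertips, so that it rests on the bottom with its end flush with the block's face. Leave the other two plugs standing in the rack and the other things on the bench as they are.

Things in the scene. Friction and masses are not known exactly. Their poses are not given: they have to be found in the camera images.
- block: Fixed steel setting block, 130 x 90 mm (its x, y) and 64 mm high, on a dark foot plate 178 x 62 x 12 mm whose ends stick out along x with bolt heads up to 20 mm high; bolted to the bench. Origin: centre of the underside; z up, x along the 130 mm side.
- bore (a point): Centre of the mouth of the round die bore, in the plane of the block's face 64 mm above the bench, 35 mm from the block's centre towards its -x end; axes as the block's. The bore is vertical, 13 mm in diameter, with a 2 mm countersink at the mouth. Packing left in it makes it 31, 39 or 47 mm deep (0.8 mm less than one of the plugs is long); which cannot be known without probing. The bottom is solid. The block, rod and plugs must not be pressed together harder than 30 N.
- rack: Fixed light wooden tool rack, 50 mm wide (its x), 226 mm long (its y), 36 mm high, with a row of four round holes along y, all on x = 0: three shallow plug holes at y = -75, -30 and +15 mm (14 mm deep) and the deep rod hole at y = +90 mm. Holes are 13.5 mm in diameter with 2 mm countersinks. Origin: centre of the underside; z up. Any plug may stand in any plug hole.
- rod_hole (a point): Centre of the mouth of the rod's hole, on the rack's top face (36 mm above the bench); the hole is 30 mm deep.
- rod: Depth rod standing tip down in the rack: steel shank 12 mm in diameter and 65 mm long, with dark rings every 10 mm from the tip and a 1 mm chamfer, then a brass collar 22 mm in diameter and 4 mm thick, then a dark wooden handle 20 mm in diameter from 69 to 115 mm above the tip. 100 g. Origin: centre of the tip's end face; z runs from the tip to the handle.
- rod_tip (a point): Centre of the rod's lower end face.
- rod_grip (a point): Point on the rod's axis in the handle, 93 mm above the tip: where to grip it.
- plug_short: Shortest of three plain steel blanking plugs standing upright in the rack, 14 mm sunk: cylinder 12 mm in diameter, 32 mm long, 1 mm chamfers, 28 g. Origin: centre of its lower end; z along its axis, up.
- plug_middle: Middle one of three plain steel blanking plugs standing upright in the rack, 14 mm sunk: cylinder 12 mm in diameter, 40 mm long, 1 mm chamfers, 36 g. Origin: centre of its lower end; z along its axis, up.
- plug_long: Longest of three plain steel blanking plugs standing upright in the rack, 14 mm sunk: cylinder 12 mm in diameter, 48 mm long, 1 mm chamfers, 43 g. Origin: centre of its lower end; z along its axis, up.
- plug_short_top (a point): Centre of the short plug's upper end face.
- plug_middle_top (a point): Centre of the middle plug's upper end face.
- plug_long_top (a point): Centre of the long plug's upper end face.
- awl: Bystander: awl lying on the bench, wooden handle 22 mm thick and 85 mm long (towards its -x), 72 mm of ferrule and thin blade (+x). Origin at the front of the handle.
- thread: Bystander: standing cone of thread, 62 mm wide, 103 mm high. Origin under its centre.
- glue_tin: Bystander: open metal tin, 74 mm wide, 75 mm high. Origin under its centre.
- punch: Bystander: steel drive punch lying on the bench, 17 mm thick, from -68 to +65 mm along its x.
- slicker: Bystander: turned wooden slicker standing upright, 40 mm wide, 64 mm high. Origin under its centre.
- wax: Bystander: cake of beeswax, 52 x 34 x 20 mm. Origin under its centre.
Things that resemble listed ones, but are neither listed nor needed, are in the scene too. Leave any red look-alike of the rod alone. There is more than one size of the block; the one meant has the size given above.

How it is judged (in metres and radians):
On the way, in this order (a step that is already met when the one before it is completed fails the run):
1. the upright rod's tip is pressed on the bottom of the bore (z of rod_tip in the frame of bore below -0.029 m and horizontal distance between rod_tip and bore below 0.003 m and angle between rod's own z axis and vertical below 0.12 rad and contact force between rod and block above 1 N and linear speed of rod below 0.02 m/s), for 0.2 s.
2. the rod stands back in its hole in the rack, let go (horizontal distance between rod_tip and rod_hole below 0.005 m and z of rod_tip in the frame of rod_hole below -0.026 m and angle between rod's own z axis and vertical below 0.12 rad and contact force between the fingers and rod below 0.1 N), for 0.1 s.
3. a plug in the bore, its end flush with the face, is pressed down by the fingers (((z of plug_short_top in the frame of bore between -0.0025 and 0.0028 m and horizontal distance between plug_short_top and bore below 0.003 m and angle between plug_short's own z axis and vertical below 0.12 rad and contact force between the fingers and plug_short above 1.5 N) or (z of plug_middle_top in the frame of bore between -0.0025 and 0.0028 m and horizontal distance between plug_middle_top and bore below 0.003 m and angle between plug_middle's own z axis and vertical below 0.12 rad and contact force between the fingers and plug_middle above 1.5 N) or (z of plug_long_top in the frame of bore between -0.0025 and 0.0028 m and horizontal distance between plug_long_top and bore below 0.003 m and angle between plug_long's own z axis and vertical below 0.12 rad and contact force between the fingers and plug_long above 1.5 N))), for 0.1 s.
At the end, for the whole second after the job is handed in: One plug stands upright in the bore with its upper end within 2.5 mm of the block's face and within 3 mm of the bore's axis; the other two stand in the rack where they stood (within 8 mm); the rod stands upright in its rack hole, sunk at least 26 mm; all are at rest (((z of plug_short_top in the frame of bore between -0.0025 and 0.0028 m and horizontal distance between plug_short_top and bore below 0.003 m and angle between plug_short's own z axis and vertical below 0.12 rad and distance of each of plug_middle, plug_long from where it was at the start of the episode below 0.008 m and angle between each of plug_middle, plug_long's own z axis and vertical below 0.15 rad) or (z of plug_middle_top in the frame of bore between -0.0025 and 0.0028 m and horizontal distance between plug_middle_top and bore below 0.003 m and angle between plug_middle's own z axis and vertical below 0.12 rad and distance of each of plug_short, plug_long from where it was at the start of the episode below 0.008 m and angle between each of plug_short, plug_long's own z axis and vertical below 0.15 rad) or (z of plug_long_top in the frame of bore between -0.0025 and 0.0028 m and horizontal distance between plug_long_top and bore below 0.003 m and angle between plug_long's own z axis and vertical below 0.12 rad and distance of each of plug_short, plug_middle from where it was at the start of the episode below 0.008 m and angle between each of plug_short, plug_middle's own z axis and vertical below 0.15 rad)) and horizontal distance between rod_tip and rod_hole below 0.005 m and z of rod_tip in the frame of rod_hole below -0.026 m and angle between rod's own z axis and vertical below 0.12 rad and linear speed of each of rod, plug_short, plug_middle, plug_long below 0.01 m/s); the robot touches nothing.
It fails at once if the rod is pressed against the block with more than 30 N (contact force between rod and block above 30 N).
It fails at once if a plug is pressed against the block with more than 30 N (contact force between any of plug_short, plug_middle, plug_long and block above 30 N).
It fails at once if the robot pushes on the block with more than 30 N (contact force between any of the fingers, the arm and block above 30 N).
It fails at once if a bystander is pushed more than 25 mm or tipped over (distance of any of awl, thread, glue_tin, punch, slicker, wax from where it was at the start of the episode above 0.025 m or angle between any of awl, thread, glue_tin, punch, slicker, wax's own z axis and vertical above 0.5 rad).
It also fails if it takes over 72 s, if anything falls off the work surface, if the arm or the gripper's body presses on something with over 40 N, if the wrist force passes 120 N, or if a joint passes its speed limit or range.

### The arm

A 7-joint arm with a two-finger parallel gripper is mounted at the origin on the work surface. World frame = base frame: x ahead of the robot, y to its left, z up, the work surface at z = 0. Lengths are in m, angles in degrees, forces in N, time in s.
With the tool pointing down it reaches from about 0.35 to 0.9 m from the base axis. Payload 19.9 kg.
Tool frame: the origin (TCP) lies at the very end of the fingers, on their centre line; the grasp point (between the pads) lies 19 mm behind it; z points along the fingers, y is the direction in which the jaws open and shut (so a half turn about z gives the same grasp; the last joint's range is limited). The gripper opens to 85 mm and grips with 20 to 120 N. Pads are 22 mm wide; open, the fingers measure 114 mm over their backs; the gripper's body (76 mm by 85 mm) begins 54 mm behind the grasp point. The pads swing forward as they close: fully open they stand 13 mm farther back than shut.
Start: joints at [74.112, 23.915, -0.59, 92.452, 0.269, 63.638, -3.037], TCP at [0.146, -0.608, 0.231] pointing down, gripper open.
Joint ranges: [-161.28, 161.28], [-22.2, 115.67], [-73.04, 71.86], [3.21, 147.25], [-68.34, 248.33], [10.77, 114.83], [-161.83, 161.83]. Speed limits (degrees/s): [108.29, 108.29, 136.94, 136.94, 172.46, 172.46, 172.46].

### API

Orientations are given as [roll, pitch, yaw] about the fixed x, y, z axes, in that order (R = Rz(yaw) Ry(pitch) Rx(roll)).
In Python, from workcell import env, cams gives the robot as it stands.
- The arm moves only by the shell command python3 -m inch 'ROWS' [FORCE]. ROWS is text: rows parted by semicolons, each of 5 numbers parted by spaces: the shift along the tool's x, y, z in m, then the turn about the tool's z in degrees, then the opening, from 0 (shut) to 1 (fully open). In form: dx dy dz twist hand; .... A call has 1 to 5 rows; each row is the pose to reach, as a shift and turn from the pose measured when the call began, along the tool's axes at that moment; what a row does not reach only later rows make up. A row lasts 1/12 s, in which the tool goes at most 41.7 mm and 7.16 degrees, less where a joint would pass 70% of its speed; a pose out of reach is approached as far as the arm can. A call with a gripper value outside its range is refused whole. The fingers move at their own pace and stop on an object; FORCE is the grip in N (left out, the last holds). Time passes only in rows, so rows that repeat a pose let the fingers close. It gives the time, the measured TCP pose, the force and the opening at its end, in the units of the state.
- env.state(): the state, without advancing time (a new reading comes with each control period).
- cams.snapshot(name): name is "scene" or "top" or "wrist"; returns a dict with "image" (384x512x3 uint8, red, green, blue), "camera_matrix" (3x3 intrinsics, pixels), "eye" and "rotation" of the camera in the world. Camera axes: x right, y down, z forward; pixel columns grow to the right and rows downward; lengths in m; the calibration is good to about 2 mm. A picture is of the moment at which its call begins. There is no depth.
- env.job_done(): hands the job in, once; it reports no verdict.
The state is a dict: "clock": time; "qpos": joint angles; "qvel": joint speeds; "tau": joint torques, N m; "tcp_pos": TCP position; "tool_rot": TCP orientation; "ft_force": force on the tool from outside, world axes, zero at the start; "torque": the same for the moment, N m; "gripper_width": opening from 0.0 (shut) to 1.0 (fully open).
Only numpy, scipy, OpenCV 4.12 (cv2) and the standard library are available. Lean on these libraries where they do the work, as an engineer would, in place of code of your own. Each camera call takes 0.05 s, during which the arm holds its last target.

## Working session

There is one attempt and no reset: what is moved stays moved. The work goes in short steps, Python scripts to look and compute and a shell command to move; the robot and the scene stay as the last step left them, time stands still between calls to the robot, and variables do not carry over. Pictures are saved under pics/ and viewed, and the job is handed in when it is done.

```bash
ls; mkdir -p pics; cat > h.py <<'E'
import numpy as np, cv2
from workcell import env, cams
def snap(n,f):
    s=cams.snapshot(n); cv2.imwrite('pics/'+f+'.png',s['image'][:,:,::-1]); np.savez('pics/'+f+'.npz',K=s['camera_matrix'],e=s['eye'],R=s['rotation'],im=s['image']); return s
def ray(f,u,v,z):
    d=np.load('pics/'+f+'.npz'); r=d['R']@np.linalg.solve(d['K'],[u,v,1.]); return d['e']+r*(z-d['e'][2])/r[2]
def proj(f,p):
    d=np.load('pics/'+f+'.npz'); q=d['K']@(d['R'].T@(np.array(p)-d['e'])); return q[:2]/q[2]
def crop(f,x0,y0,x1,y1,k,out):
    im=np.load('pics/'+f+'.npz')['im'][y0:y1,x0:x1,::-1]; cv2.imwrite('pics/'+out+'.png',cv2.resize(im,None,fx=k,fy=k,interpolation=cv2.INTER_CUBIC))
E
python3 - <<'E'
from h import *
for n in ['scene','top','wrist']:
    s=snap(n,n+'0'); print(n,s['eye'],s['camera_matrix'][0,0])
print(env.state())
E
```

```text
pics
scene [0.99980421 0.68270498 0.93578419] 463.4602179239008
top [0.38063297 0.028342   1.15611834] 432.8810938335176
wrist [ 0.21549566 -0.58935807  0.37333096] 290.0047312351844
{'clock': 0.15, 'qpos': array([74.11216792, 23.93923877, -0.59079691, 92.47614719,  0.26887872,
       63.63982898, -3.03578036]), 'qvel': array([-0.02311711, -0.01768002, -0.09641562, -0.09913977,  0.06139858,
        0.07827527,  0.00952752]), 'tau': array([ 1.29277814e-04, -8.64750051e+01,  6.78426996e-01, -4.35053480e+01,
        1.90130499e-02,  5.72333811e-03, -2.15565660e-04]), 'tcp_pos': array([ 0.14594839, -0.60744855,  0.2308249 ]), 'tool_rot': array([-1.79946297e+02,  3.93533945e-03,  1.35116431e+01]), 'ft_force': array([0.83093372, 0.72599675, 0.40929337]), 'torque': array([-0.02298622,  0.03419339, -0.03025288]), 'gripper_width': 0.9996900274516743}
```

View pics/scene0.png

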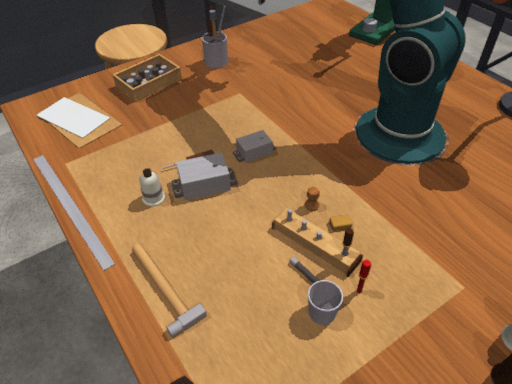

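View pics/top0.png

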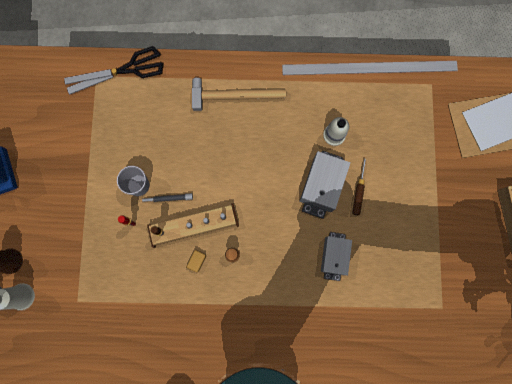

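View pics/wrist0.png

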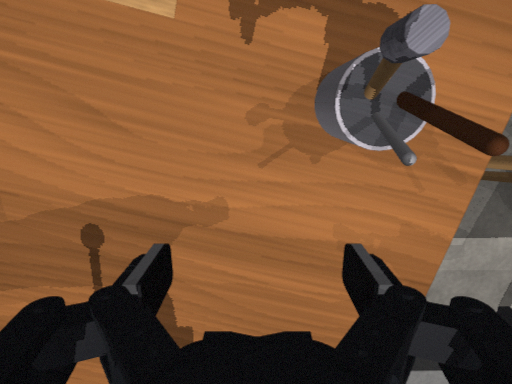

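Scene: the dark-handled rod stands in the rack at scene (348,240) / top (157,230). The red look-alike is at scene (364,272) / top (124,219). The large block is at scene (204,176) / top (326,183), the small one at scene (254,147) / top (337,257). Close crops next.

```bash
python3 - <<'E'
from h import *
crop('top0',100,165,260,275,5,'c1'); crop('top0',280,110,400,290,3.3,'c2'); crop('scene0',140,120,300,220,5,'c3');crop('scene0',260,170,390,330,3.7,'c4')
E
```

```text
(no output)
```

View pics/c1.png

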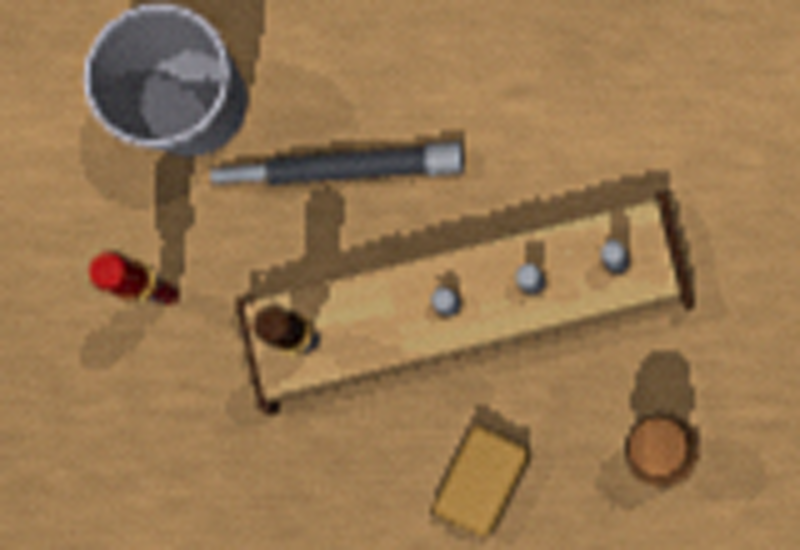

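View pics/c2.png

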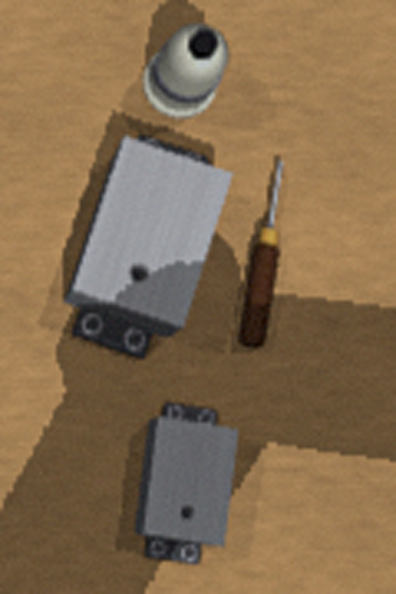

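View pics/c3.png

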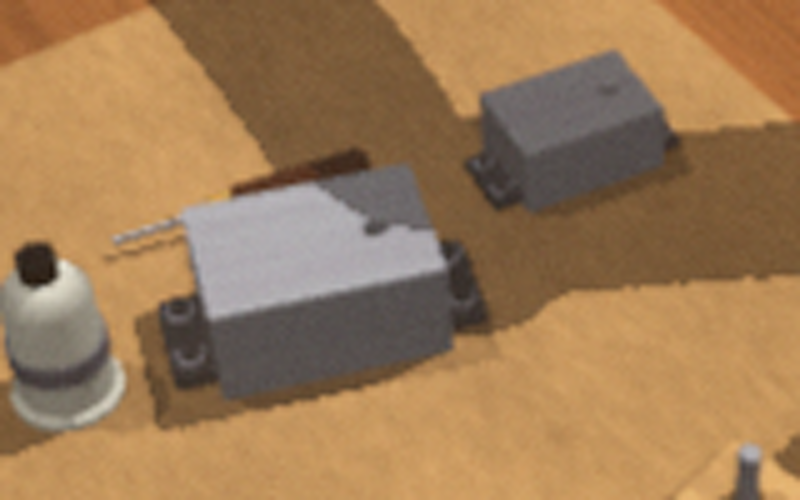

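View pics/c4.png

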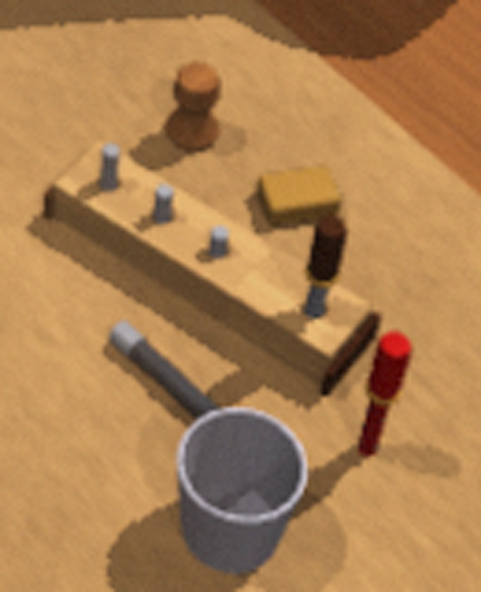

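```bash
python3 - <<'E'
from h import *
np.set_printoptions(precision=4,suppress=True)
def c1(u,v,z): return ray('top0',100+u/5-.4,165+v/5-.4,z)
def c2(u,v,z): return ray('top0',280+u/3.3-.35,110+v/3.3-.35,z)
C=[c2(*p,.064) for p in [(125,137),(232,172),(183,335),(65,302)]]
for p in C: print(p)
for i in range(4): print(np.linalg.norm(C[i]-C[(i+1)%4]))
c=sum(C)/4; print('blk c',c); d=C[1]+C[0]-C[2]-C[3]; print(np.degrees(np.arctan2(d[1],d[0])), 'bore meas',c2(140,273,.064),'pred',c-.035*d/np.linalg.norm(d))
R=[c1(*p,.036) for p in [(245,303),(658,203),(680,294),(268,400)]]
for i in range(4): print(np.linalg.norm(R[i]-R[(i+1)%4]))
c=sum(R)/4; d=R[0]+R[3]-R[1]-R[2]; d/=np.linalg.norm(d); print('rack',c,np.degrees(np.arctan2(d[1],d[0]))-90)
print('rodhole',c+.09*d,'plugs',[c+k*d for k in(.015,-.03,-.075)])
print('rod top',c1(272,325,.121),'red',c1(108,270,.115))
print('plug tops',c1(445,297,.054),c1(530,275,.062),c1(615,252,.07))
print('top at scene', [ray('scene0',260+u/3.7,170+v/3.7,z) for u,v,z in [(330,225,.121),(220,233,.054),(164,192,.062),(110,151,.07)]], ray('scene0',140+376/5,120+228/5,.064))
E
```

```text
Traceback (most recent call last):
  File "h.py", line 6, in ray
    d=np.load('pics/'+f+'.npz'); r=d['R']@np.linalg.solve(d['K'],[u,v,1.]); return d['e']+r*(z-d['e'][2])/r[2]
                                                                                                          ~^^^
IndexError: invalid index to scalar variable.
```

```bash
python3 - <<'E'
from h import *
d=np.load('pics/top0.npz');print(d['R'],d['K'],d['e'])
d=np.load('pics/wrist0.npz');print(d['R'])
E
```

```text
[-170.85662681   -0.76248376  -88.91715546] [[432.88109383   0.         255.51176761]
 [  0.         432.88109383 199.6937287 ]
 [  0.           0.           1.        ]] [0.38063297 0.028342   1.15611834]
[ 1.63498188e+02  4.03026786e-02 -7.64430266e+01]
```

RPY, as the tool. Convert.

```bash
cat >> h.py <<'E'
from scipy.spatial.transform import Rotation as Ro
def snap(n,f):
    s=cams.snapshot(n); cv2.imwrite('pics/'+f+'.png',s['image'][:,:,::-1]); np.savez('pics/'+f+'.npz',K=s['camera_matrix'],e=s['eye'],R=Ro.from_euler('xyz',s['rotation'],degrees=True).as_matrix(),im=s['image']); return s
np.set_printoptions(precision=4,suppress=True)
E
cat > m.py <<'E'
from h import *
for n in ['scene0','top0','wrist0']:
    d=dict(np.load('pics/'+n+'.npz')); 
    if d['R'].ndim==1: d['R']=Ro.from_euler('xyz',d['R'],degrees=True).as_matrix(); np.savez('pics/'+n+'.npz',**d)
def c1(u,v,z): return ray('top0',100+u/5-.4,165+v/5-.4,z)
def c2(u,v,z): return ray('top0',280+u/3.3-.35,110+v/3.3-.35,z)
C=[c2(*p,.064) for p in [(125,137),(232,172),(183,335),(65,302)]]
for i in range(4): print(np.linalg.norm(C[i]-C[(i+1)%4]))
c=sum(C)/4; print('blk c',c); d=C[1]+C[0]-C[2]-C[3]; d/=np.linalg.norm(d); print(np.degrees(np.arctan2(d[1],d[0])), 'bore meas',c2(140,273,.064),'pred',c-.035*d)
R=[c1(*p,.036) for p in [(245,303),(658,203),(680,294),(268,400)]]
for i in range(4): print(np.linalg.norm(R[i]-R[(i+1)%4]))
c=sum(R)/4; d=R[0]+R[3]-R[1]-R[2]; d/=np.linalg.norm(d); print('rack',c,np.degrees(np.arctan2(d[1],d[0]))-90)
print('rodhole',c+.09*d,'plugs',[c+k*d for k in(.015,-.03,-.075)])
print('rod top',c1(272,325,.121),'red',c1(108,270,.115))
print('plug tops',c1(445,297,.054),c1(530,275,.062),c1(615,252,.07))
print('scene', [ray('scene0',260+u/3.7,170+v/3.7,z) for u,v,z in [(330,225,.121),(220,233,.054),(164,192,.062),(110,151,.07)]], ray('scene0',140+376/5,120+228/5,.064))
E
python3 m.py
```

```text
0.08841964525180603
0.13638573806975546
0.09447964657500972
0.14110240263071447
blk c [ 0.6091 -0.1625  0.064 ]
-18.307518116692396 bore meas [ 0.5793 -0.1534  0.064 ] pred [ 0.5759 -0.1515  0.064 ]
0.21958386451368817
0.04919267501086553
0.21830091833185716
0.05186083280327256
rack [0.4926 0.1793 0.036 ] 15.326438444599987
rodhole [0.4688 0.2661 0.036 ] plugs [array([0.4886, 0.1938, 0.036 ]), array([0.5005, 0.1504, 0.036 ]), array([0.5124, 0.107 , 0.036 ])]
rod top [0.4701 0.2587 0.121 ] red [0.4955 0.3403 0.115 ]
plug tops [0.4919 0.1865 0.054 ] [0.5032 0.1428 0.062 ] [0.5148 0.0995 0.07  ]
scene [array([0.4717, 0.262 , 0.121 ]), array([0.4911, 0.1915, 0.054 ]), array([0.5039, 0.1485, 0.062 ]), array([0.5158, 0.1051, 0.07  ])] [ 0.58  -0.146  0.064]
```

```bash
cat >> h.py <<'E'
def go(x,y,z,yaw=None):
    s=env.state(); R=Ro.from_euler('xyz',s['tool_rot'],degrees=True).as_matrix()
    p=s['tcp_pos']; d=R.T@(np.array([x,y,z])-p)
    t=0 if yaw is None else (s['tool_rot'][2]-yaw+180)%360-180
    print('now',p,s['tool_rot'],'F',s['ft_force'],'w',s['gripper_width'],'t',s['clock']); print('shift',d,'twist',t,'rows',max(np.linalg.norm(d)/.0417,abs(t)/7.16))
E
python3 -c "
from h import *
go(.56,-.15,.27,75)"
```

```text
now [ 0.1459 -0.6074  0.2308] [-179.9463    0.0039   13.5116] F [0.8309 0.726  0.4093] w 0.9996900274516743 t 0.15
shift [ 0.5095 -0.3481 -0.0389] twist -61.48835692583653 rows 14.826130113045922
```

```bash
python3 -m inch '0.51 -0.348 -0.039 -61.5 1; 0.51 -0.348 -0.039 -61.5 1; 0.51 -0.348 -0.039 -61.5 1; 0.51 -0.348 -0.039 -61.5 1; 0.51 -0.348 -0.039 -61.5 1' ; python3 -c "
from h import *
go(.56,-.15,.27,75)"
```

```text
clock: 0.57
tcp_pos: [0.2865, -0.4518, 0.2444]
tool_rot: [-180.0, -0.0, 49.7]
ft_force: [1.7, -1.7, 0.6]
gripper_width: 1.002
now [ 0.2865 -0.4518  0.2444] [-179.9696   -0.009    49.6714] F [ 1.6919 -1.7274  0.5997] w 1.0020809787669873 t 0.5667
shift [ 0.4071  0.0132 -0.0255] twist -25.32863430317724 rows 9.786894929867547
```

```bash
python3 -m inch '0.407 0.013 -0.026 -25.3 1; 0.407 0.013 -0.026 -25.3 1; 0.407 0.013 -0.026 -25.3 1; 0.407 0.013 -0.026 -25.3 1; 0.407 0.013 -0.026 -25.3 1' ; python3 -c "
from h import *
go(.56,-.15,.27,75)"
```

```text
clock: 0.98
tcp_pos: [0.4258, -0.2976, 0.2579]
tool_rot: [-180.0, -0.0, 75.3]
ft_force: [1.0, -1.0, -0.7]
gripper_width: 0.998
now [ 0.4258 -0.2976  0.2579] [-179.9768   -0.0107   75.269 ] F [ 1.0028 -1.0184 -0.6719] w 0.9983827776490917 t 0.9833
shift [ 0.1768  0.0923 -0.0122] twist 0.26903015754248827 rows 4.792117628729301
```

```bash
python3 -m inch '0.177 0.092 -0.012 0.3 1; 0.177 0.092 -0.012 0.3 1; 0.177 0.092 -0.012 0.3 1; 0.177 0.092 -0.012 0.3 1; 0.177 0.092 -0.012 0.3 1' ; python3 -c "
from h import *
snap('wrist','w1'); snap('top','t1'); go(.5,.25,.27,105.3)"
```

```text
clock: 1.4
tcp_pos: [0.5612, -0.1471, 0.27]
tool_rot: [-180.0, -0.0, 75.0]
ft_force: [1.0, -0.5, -0.7]
gripper_width: 0.998
now [ 0.5626 -0.1441  0.2699] [179.9875  -0.159   75.3753] F [-0.4319 -1.0043 -0.1768] w 1.0014574595371717 t 1.5
shift [ 0.3655 -0.1601  0.0009] twist -29.92467956162264 rows 9.569928355780254
```

View pics/w1.png

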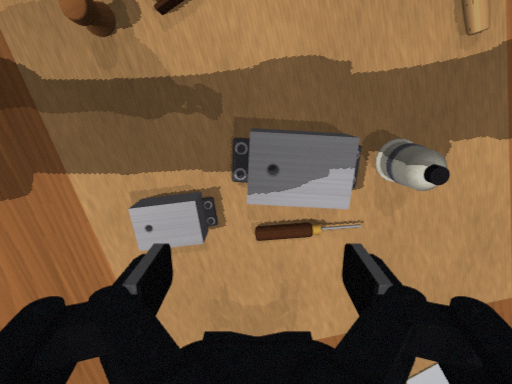

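w1 shows the large block with its bore at (273,169), the small block with bore at (149,228), the awl at (300,231) and the thread at (420,168). Measuring, with block edges as a check.

```bash
python3 -c "
from h import *
crop('w1',225,120,370,215,5,'w1c')
for uv in [(273,169.5),(248,130),(357,137),(350,207),(247,204)]: print(ray('w1',*uv,.064))
print(proj('w1',[.5626,-.1441,.27]))"
```

```text
[ 0.5797 -0.1499  0.064 ]
[ 0.5627 -0.0965  0.064 ]
[ 0.6853 -0.1375  0.064 ]
[ 0.6624 -0.2221  0.064 ]
[ 0.5371 -0.1845  0.064 ]
[259.9708 243.9063]
```

View pics/w1c.png

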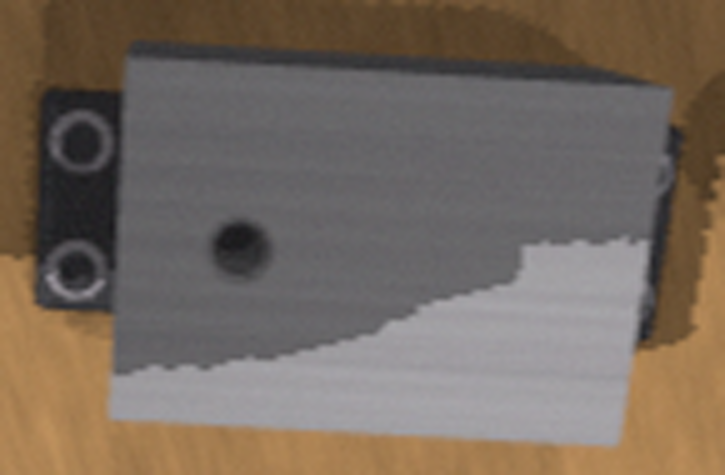

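```bash
python3 -m inch '0.3655 -0.16 0 -29.9 1; 0.3655 -0.16 0 -29.9 1; 0.3655 -0.16 0 -29.9 1; 0.3655 -0.16 0 -29.9 1; 0.3655 -0.16 0 -29.9 1' ; python3 -c "
from h import *
go(.49,.22,.25,105.3)"
```

```text
clock: 1.92
tcp_pos: [0.5282, 0.0576, 0.2703]
tool_rot: [179.9, -0.1, 105.7]
ft_force: [0.4, -1.2, 0.3]
gripper_width: 0.998
now [0.5282 0.0576 0.2703] [179.9224  -0.1175 105.7044] F [ 0.449  -1.2053  0.3087] w 0.9977640714667515 t 1.9167
shift [0.1666 0.0072 0.0207] twist 0.4044083589598415 rows 4.029761014795977
```

```bash
python3 -m inch '0.167 0.007 0.02 0.4 1; 0.167 0.007 0.02 0.4 1; 0.167 0.007 0.02 0.4 1; 0.167 0.007 0.02 0.4 1; 0.167 0.007 0.02 0.4 1' ; python3 -c "
from h import *
cams.snapshot('scene');snap('wrist','w2'); go(.47,.262,.17,105.3)"
```

```text
clock: 2.33
tcp_pos: [0.4865, 0.2271, 0.2503]
tool_rot: [179.9, -0.2, 105.8]
ft_force: [-0.6, 0.8, -0.7]
gripper_width: 1.004
now [0.4887 0.222  0.2503] [179.9629  -0.1375 105.5153] F [ 0.3258 -1.3393 -0.231 ] w 0.9962320333710298 t 2.4333
shift [ 0.0433 -0.0074  0.0804] twist 0.2153495251970412 rows 2.198435071201957
```

View pics/w2.png

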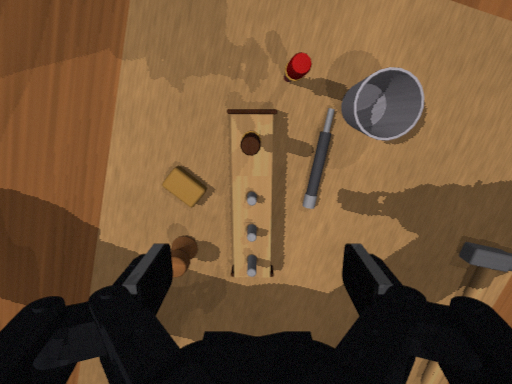

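w2: rod handle at (250,145), red look-alike at (299,67), plugs at (252,199), (252,232) and (251,265), wax at (185,186), slicker at (182,250), tin at (390,105). The rack is aligned with the tool.

```bash
python3 -c "
from h import *
crop('w2',200,95,300,285,3.1,'w2c')
print(ray('w2',250.5,142.5,.121))
for u,v,z in [(231,113,.036),(273,113,.036),(272,270,.036),(233,270,.036)]: print(ray('w2',u,v,z))
for v,z in [(195,.054),(228,.062),(259,.07)]: print(ray('w2',252,v,z))
print(ray('w2',299,61,.115))
"
```

```text
[0.4697 0.2652 0.121 ]
[0.439 0.283 0.036]
[0.4869 0.2965 0.036 ]
[0.5456 0.0948 0.036 ]
[0.4935 0.0802 0.036 ]
[0.4888 0.1972 0.054 ]
[0.4996 0.1587 0.062 ]
[0.5099 0.1219 0.07  ]
[0.492  0.3446 0.115 ]
```

View pics/w2c.png

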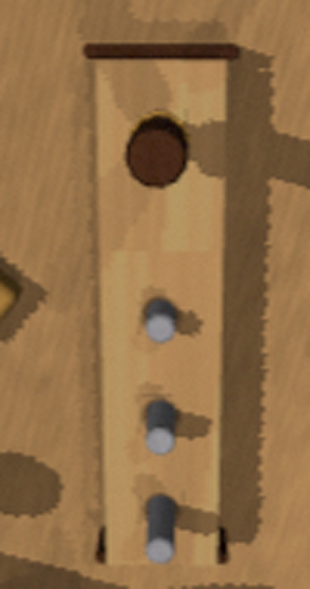

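```bash
python3 -c "
from h import *
for u,v,z in [(250.3,145,.121),(251.3,200.6,.054),(251.3,237,.062),(251.3,272.2,.07)]: print(ray('w2',u,v,z))
a=ray('w2',251.3,200.6,.054);b=ray('w2',251.3,272.2,.07);d=(a-b)[:2]; print(np.linalg.norm(d),a[:2]+d/np.linalg.norm(d)*.075, np.degrees(np.arctan2(d[1],d[0])))
go(.47,.262,.17,105.3)
"
```

```text
[0.4701 0.2629 0.121 ]
[0.4899 0.1901 0.054 ]
[0.502  0.1468 0.062 ]
[0.514  0.1038 0.07  ]
0.08955106687764267 [0.4697 0.2623] 105.58676400278958
now [0.4887 0.222  0.2503] [179.9629  -0.1375 105.5153] F [ 0.3258 -1.3393 -0.231 ] w 0.9962320333710298 t 2.4333
shift [ 0.0433 -0.0074  0.0804] twist 0.2153495251970412 rows 2.198435071201957
```

```bash
python3 -m inch '0.0433 -0.008 0.08 0 0.7; 0.0433 -0.008 0.08 0 0.7; 0.0433 -0.008 0.08 0 0.7; 0.0433 -0.008 0.08 0 0.7; 0.0433 -0.008 0.08 0 0.7' 30; python3 -c "
from h import *
cams.snapshot('scene');snap('wrist','w3');snap('scene','s3'); go(.47,.2625,.08,105.5)"
```

```text
clock: 2.85
tcp_pos: [0.4701, 0.2609, 0.171]
tool_rot: [180.0, -0.1, 105.5]
ft_force: [0.3, -1.0, 0.8]
gripper_width: 0.697
now [0.4708 0.261  0.1719] [179.8394  -0.1234 105.4044] F [0.46   0.4377 1.0637] w 0.6972727094372794 t 3.0
shift [ 0.0015 -0.0006  0.0919] twist -0.09563865393232618 rows 2.2033065435709354
```

View pics/w3.png

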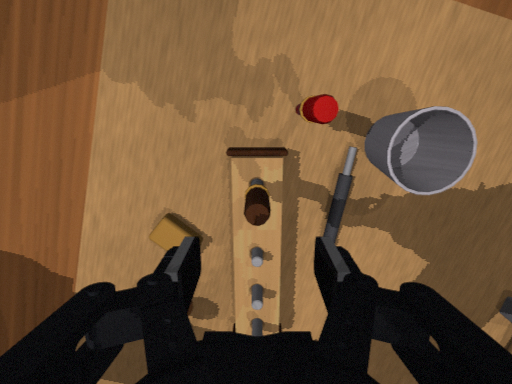

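```bash
python3 -c "
from h import *
print(ray('w3',257,214,.121), ray('w3',443,127,.075))"
python3 -m inch '0.0015 -0.0006 0.03 0 0.7; 0.0015 -0.0006 0.06 0 0.7; 0.0015 -0.0006 0.091 0 0.7;0.0015 -0.0006 0.091 0 0.7;0.0015 -0.0006 0.091 0 0.7' 30; python3 -c "
from h import *
go(.47,.2625,.08,105.5)"
```

```text
[0.4699 0.2629 0.121 ] [0.5992 0.3584 0.075 ]
clock: 3.42
tcp_pos: [0.4702, 0.2621, 0.0814]
tool_rot: [179.9, -0.1, 105.4]
ft_force: [0.6, 1.1, 0.5]
gripper_width: 0.701
now [0.4702 0.2621 0.0814] [179.8987  -0.1143 105.3716] F [0.5972 1.0813 0.4861] w 0.7007900991641071 t 3.4167
shift [ 0.0004 -0.0001  0.0014] twist -0.12837200409961724 rows 0.03484259941718782
```

```bash
python3 -m inch '0.0004 0 0.0014 0 0.1; 0.0004 0 0.0014 0 0.1;0.0004 0 0.0014 0 0.1;0.0004 0 0.0014 0 0.1;0.0004 0 0.0014 0 0.1' 40; python3 -c "
from h import *
go(.47,.2625,.08,105.5)"
```

```text
clock: 3.83
tcp_pos: [0.4709, 0.2629, 0.0815]
tool_rot: [179.8, -0.1, 105.4]
ft_force: [-2.1, -1.1, 12.4]
gripper_width: 0.221
now [0.4709 0.2629 0.0815] [179.776   -0.1194 105.3623] F [-2.0546 -1.1226 12.4066] w 0.22068340991278468 t 3.8333
shift [-0.0001 -0.0009  0.0015] twist -0.13774021439914463 rows 0.041896932201279956
```

```bash
python3 -m inch '0 0 -0.002 0 0.1; 0 0 -0.002 0 0.1; 0 0 -0.002 0 0.1' 40; python3 -c "
from h import *
go(.47,.2625,.2,105.5); snap('wrist','w4')"
```

```text
clock: 4.08
tcp_pos: [0.4711, 0.2629, 0.084]
tool_rot: [179.7, -0.1, 105.4]
ft_force: [-0.4, -0.2, -1.1]
gripper_width: 0.224
now [0.4711 0.2629 0.084 ] [179.7329  -0.1184 105.3551] F [-0.4228 -0.2155 -1.114 ] w 0.2238603407661064 t 4.0833
shift [ 0.0001 -0.0006 -0.116 ] twist -0.14486797559641218 rows 2.7828322314276726
```

View pics/w4.png

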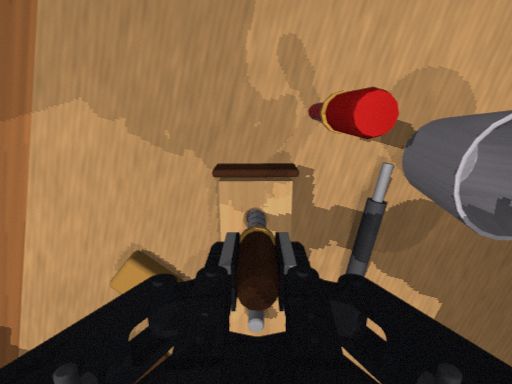

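```bash
python3 -m inch '0 0 -0.03 0 0.1; 0 0 -0.07 0 0.1; 0 0 -0.11 0 0.1; 0 0 -0.14 0 0.1;0 0 -0.14 0 0.1' 40; python3 -c "
from h import *
go(.58,-.151,.22,75); snap('wrist','w5'); snap('scene','s5')"
```

```text
clock: 4.55
tcp_pos: [0.4721, 0.2639, 0.2294]
tool_rot: [179.3, -0.2, 105.4]
ft_force: [0.5, 0.2, -0.4]
gripper_width: 0.222
now [0.4721 0.2639 0.2294] [179.3325  -0.1657 105.3687] F [ 0.486   0.2469 -0.4066] w 0.22209104143989536 t 4.55
shift [-0.4287 -0.006   0.0081] twist 30.368749131189986 rows 10.282576450493742
```

View pics/s5.png

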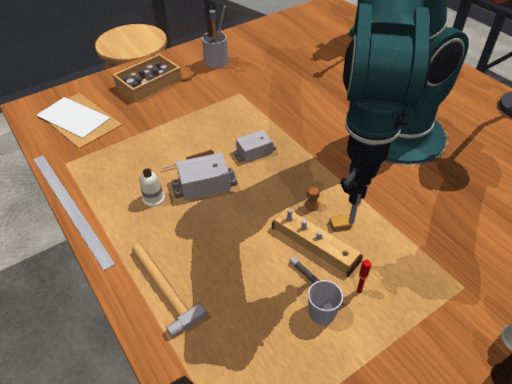

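```bash
python3 -m inch '-0.4287 -0.006 0.005 30.3 0.1; -0.4287 -0.006 0.005 30.3 0.1; -0.4287 -0.006 0.005 30.3 0.1; -0.4287 -0.006 0.005 30.3 0.1; -0.4287 -0.006 0.005 30.3 0.1' ; python3 -c "
from h import *
go(.58,-.151,.22,75)"
```

```text
clock: 5.07
tcp_pos: [0.5222, 0.0585, 0.2199]
tool_rot: [179.9, -0.2, 74.6]
ft_force: [2.3, 0.6, -0.6]
gripper_width: 0.219
now [0.5222 0.0585 0.2199] [179.8595  -0.2091  74.5703] F [ 2.2595  0.5705 -0.6083] w 0.21883821753548974 t 5.0667
shift [-0.1866  0.1114 -0.0005] twist -0.4296819676747532 rows 5.212012084113986
```

```bash
python3 -m inch '-0.035 0.02 0 -0.4 0.1; -0.07 0.04 0 -0.4 0.1; -0.1 0.06 0 -0.4 0.1; -0.135 0.08 0 -0.4 0.1; -0.16 0.095 0 -0.4 0.1' ; python3 -c "
from h import *
go(.58,-.151,.19,75)"
```

```text
clock: 5.48
tcp_pos: [0.5707, -0.1247, 0.2176]
tool_rot: [-180.0, -0.2, 74.8]
ft_force: [-0.2, -0.4, -0.7]
gripper_width: 0.222
now [ 0.5707 -0.1247  0.2176] [-179.9973   -0.1515   74.8457] F [-0.2229 -0.3639 -0.6996] w 0.2219440684227804 t 5.4833
shift [-0.023   0.0159  0.0275] twist -0.154267211919489 rows 0.9408275713672032
```

```bash
python3 -m inch '-0.023 0.016 0.02 0 0.1; -0.023 0.016 0.0275 0 0.1; -0.023 0.016 0.0275 0 0.1; -0.023 0.016 0.0275 0 0.1' ; python3 -c "
from h import *
cams.snapshot('top');snap('wrist','w6');snap('scene','s6');snap('top','t6');go(.58,-.151,.15,75)
crop('s6',140,80,300,200,5,'s6c');crop('t6',280,110,400,230,5,'t6c')"
```

```text
clock: 5.82
tcp_pos: [0.5793, -0.1503, 0.1884]
tool_rot: [-179.8, -0.2, 74.9]
ft_force: [1.4, 0.5, -0.5]
gripper_width: 0.219
now [ 0.5803 -0.1501  0.1906] [179.9625  -0.1516  74.925 ] F [-0.2937 -0.3944 -1.4462] w 0.21783232273577804 t 6.0167
shift [-0.0011 -0.0001  0.0406] twist -0.07504387759991005 rows 0.9731968255539188
```

View pics/w6.png

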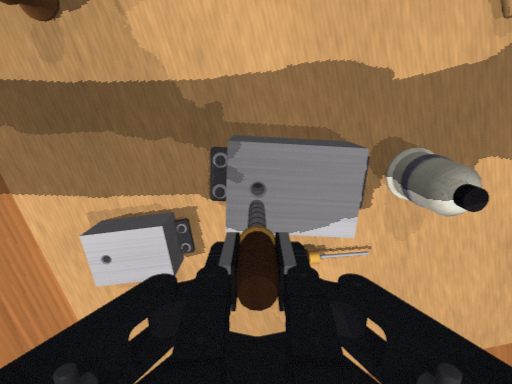

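View pics/s6c.png

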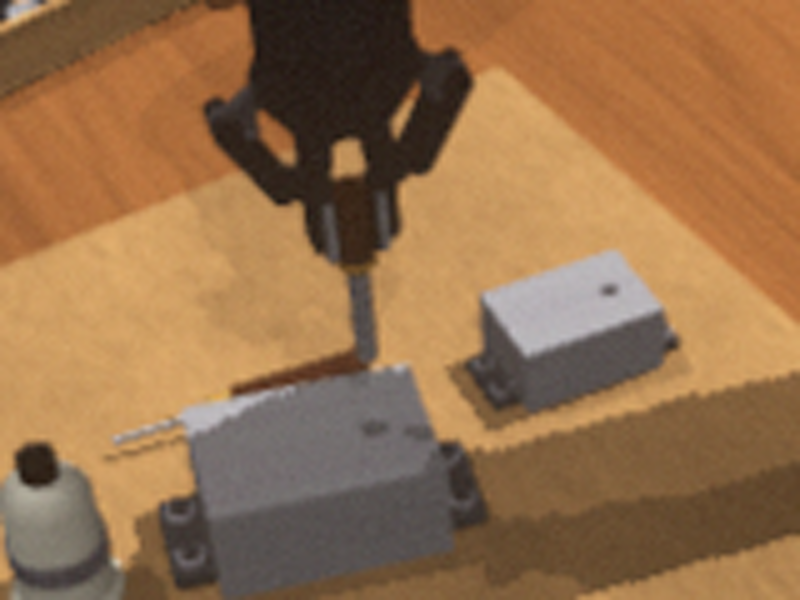

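```bash
python3 -c "
from h import *
crop('w6',210,130,310,240,5,'w6c')"
```

```text
(no output)
```

View pics/w6c.png

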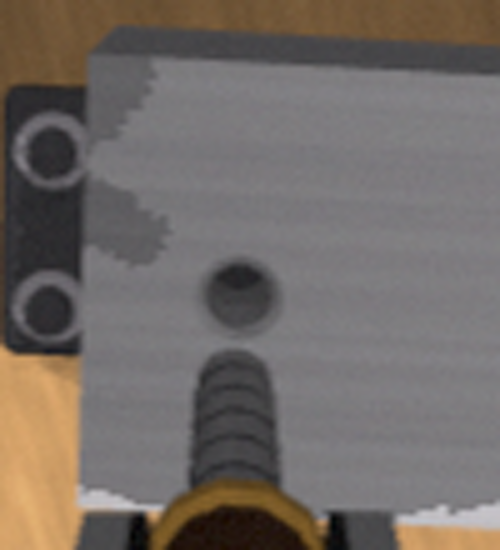

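View pics/t6c.png

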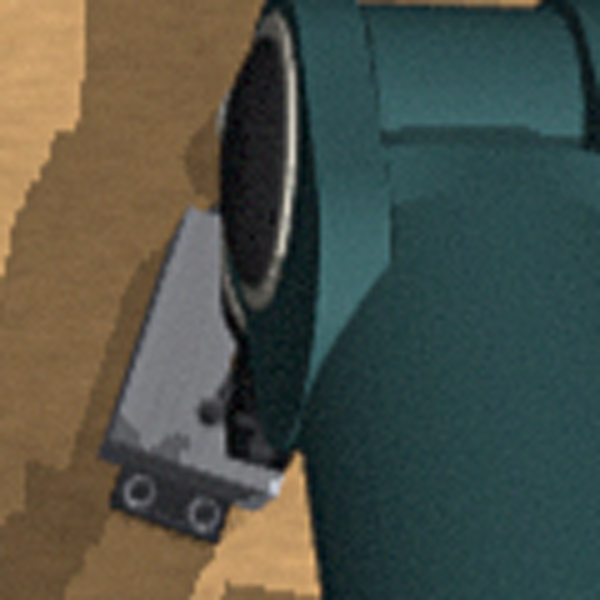

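```bash
python3 -c "
from h import *
b=ray('w6',257.8,189.2,.064); t=ray('w6',256.5,206.6,.1905-.0755); print(b,t,np.load('pics/w6.npz')['e'])
print(proj('w6',[.5803,-.1501,.115]), proj('w6',[.5803,-.1501,.1906]))
print('scene bore',ray('s6',140+374/5-.4,80+428/5-.4,.064),'scene tip',ray('s6',140+367/5-.4,80+357/5-.4,.1165))
R=Ro.from_euler('xyz',env.state()['tool_rot'],degrees=True).as_matrix(); print('toolframe diff',R.T@(b-t))
"
```

```text
[ 0.5794 -0.1501  0.064 ] [ 0.5782 -0.1501  0.115 ] [ 0.5979 -0.0792  0.3323]
[259.057  205.9649] [259.8605 250.6427]
scene bore [ 0.581  -0.1486  0.064 ] scene tip [ 0.5811 -0.1478  0.1165]
toolframe diff [0.0002 0.0011 0.051 ]
```

```bash
python3 -m inch '-0.0011 0.0006 0.02 0 0.1; -0.0011 0.0006 0.042 0 0.1; -0.0011 0.0006 0.042 0 0.1; -0.0011 0.0006 0.042 0 0.1' ; python3 -c "
from h import *
cams.snapshot('top');snap('wrist','w7');snap('scene','s7');go(.58,-.151,.13,75)
crop('s7',170,120,250,200,7,'s7c');crop('w7',200,130,320,240,5,'w7c')"
```

```text
clock: 6.35
tcp_pos: [0.5804, -0.1506, 0.1486]
tool_rot: [-180.0, -0.2, 75.0]
ft_force: [-0.3, -0.4, -0.4]
gripper_width: 0.216
now [ 0.5813 -0.1511  0.1501] [179.8592  -0.1501  74.9406] F [0.1868 0.4739 0.0621] w 0.2232142276973249 t 6.5
shift [-0.0003 -0.0014  0.0201] twist -0.05941252074259751 rows 0.482628485750186
```

View pics/w7c.png

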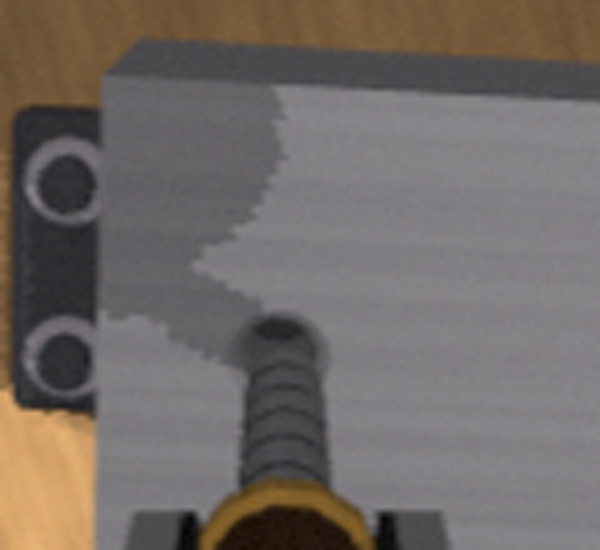

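View pics/s7c.png

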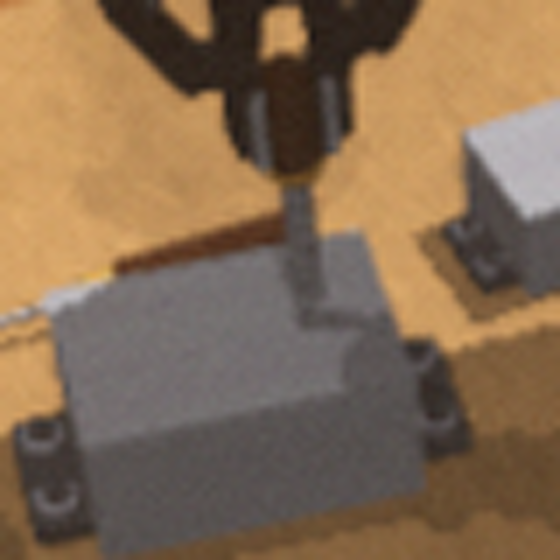

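```bash
python3 -c "
from h import *
f=lambda u,v,z: ray('w7',200+u/5-.4,130+v/5-.4,z)
b=f(280,347,.064); t=f(285,362+37,.0745); print(b,t)
R=Ro.from_euler('xyz',env.state()['tool_rot'],degrees=True).as_matrix(); print('toolframe diff',R.T@(b-t))
print((proj('w7',t)-[199.6,129.6])*5)
for ang in (0,90,180,270):
  a=np.radians(ang); print((proj('w7',t+[.006*np.cos(a),.006*np.sin(a),0.001])-[199.6,129.6])*5)
"
```

```text
[ 0.5796 -0.1482  0.064 ] [ 0.579  -0.1536  0.0745]
toolframe diff [ 0.0054 -0.0009  0.0105]
[285. 399.]
[321.6717 391.7894]
[275.1123 366.2635]
[248.4678 410.3528]
[294.7508 435.4205]
```

```bash
python3 -c "
from h import *
f=lambda p,n:(proj('w7',p)-[n[0]-.4,n[1]-.4])*5
print('axis pts', [f([.5813,-.1511,z],(200,130)) for z in (.0745,.0755,.0845,.0945,.1045)])
print('s', [(proj('s7',[.5813,-.1511,z])-[170,120])*7 for z in (.0745,.0845,.1445)], (proj('s7',[.5797,-.15,.064])-[170,120])*7)
crop('w7',235,185,280,230,16,'w7d');crop('s7',195,140,235,180,16,'s7d')"
```

```text
axis pts [array([294.9753, 380.8737]), array([295.0186, 382.8939]), array([295.4257, 401.868 ]), array([295.9172, 424.7762]), array([296.4557, 449.8724])]
s [array([304.6796, 293.4836]), array([302.655 , 274.5646]), array([290.0006, 156.3178])] [311.7342 313.0774]
```

View pics/w7d.png

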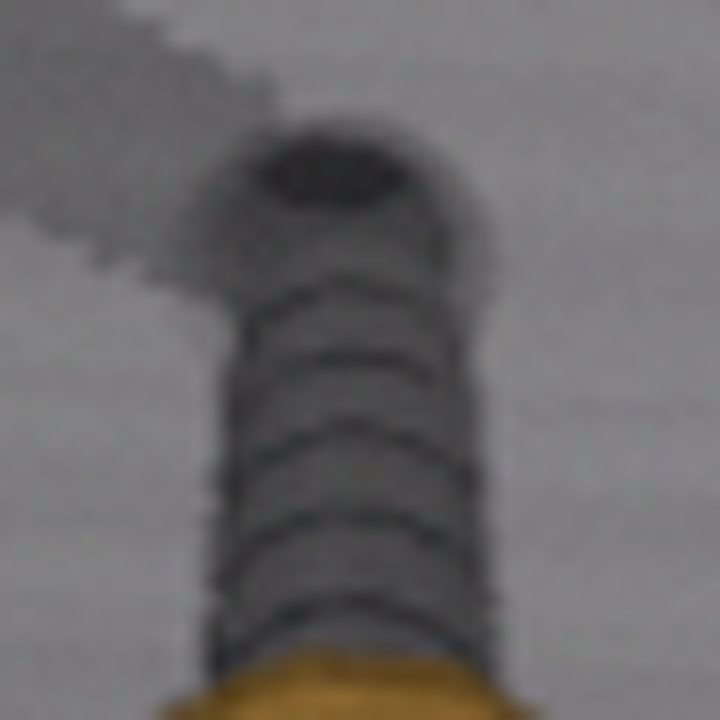

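View pics/s7d.png

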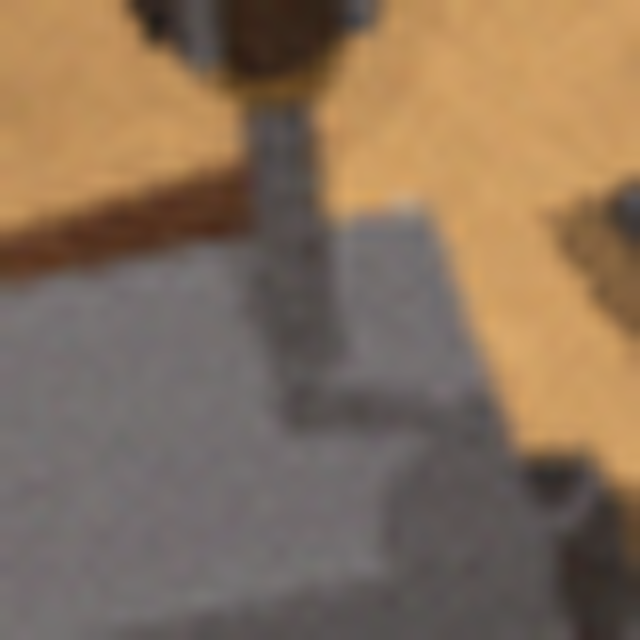

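```bash
python3 -c "
from h import *
f=lambda u,v,z: ray('w7',235+u/16-.47,185+v/16-.47,z)
b=f(335,268,.064); t=f(343,205+112,.0745); print(b,t)
R=Ro.from_euler('xyz',env.state()['tool_rot'],degrees=True).as_matrix(); print('toolframe diff',R.T@(b-t))
print('s bore', (proj('s7',b)-[195,140])*16)
"
```

```text
[ 0.579  -0.1501  0.064 ] [ 0.5796 -0.1494  0.0745]
toolframe diff [-0.0008 -0.0005  0.0105]
s bore [315.9596 393.6838]
```

```bash
python3 -m inch '-0.0006 -0.0005 0.003 0 0.1; -0.0006 -0.0005 0.006 0 0.1; -0.0006 -0.0005 0.009 0 0.1; -0.0006 -0.0005 0.012 0 0.1; -0.0006 -0.0005 0.015 0 0.1' ; python3 -c "
from h import *
go(.58,-.151,.13,75)"
```

```text
clock: 6.92
tcp_pos: [0.5807, -0.1513, 0.1349]
tool_rot: [179.9, -0.2, 74.9]
ft_force: [-1.4, 0.8, -0.1]
gripper_width: 0.219
now [ 0.5807 -0.1513  0.1349] [179.8656  -0.1611  74.9464] F [-1.4355  0.8163 -0.1407] w 0.2194950210883517 t 6.9167
shift [ 0.0001 -0.0008  0.0049] twist -0.053556977890309554 rows 0.11872921472609296
```

```bash
python3 -m inch '0 0 0.003 0 0.1; 0 0 0.006 0 0.1; 0 0 0.01 0 0.1; 0 0 0.014 0 0.1; 0 0 0.018 0 0.1' ; python3 -c "
from h import *
go(.58,-.151,.13,75)"
```

```text
clock: 7.33
tcp_pos: [0.5807, -0.1512, 0.1164]
tool_rot: [179.9, -0.2, 75.0]
ft_force: [-1.0, 1.9, 0.5]
gripper_width: 0.224
now [ 0.5807 -0.1512  0.1164] [179.8789  -0.1682  74.9506] F [-1.0222  1.9151  0.5346] w 0.2235603078533073 t 7.3333
shift [-0.     -0.0007 -0.0136] twist -0.04942965264291388 rows 0.3274932193189249
```

Now feeling gently, about 1 mm per row.

```bash
for i in 1; do python3 -m inch '0 0 0.0015 0 0.1; 0 0 0.003 0 0.1; 0 0 0.004 0 0.1; 0 0 0.005 0 0.1; 0 0 0.006 0 0.1' ; done
```

```text
clock: 7.75
tcp_pos: [0.5808, -0.1511, 0.1104]
tool_rot: [179.9, -0.2, 75.0]
ft_force: [-1.4, 1.4, 0.6]
gripper_width: 0.222
```

```bash
python3 -m inch '0 0 0.001 0 0.1; 0 0 0.0015 0 0.1; 0 0 0.002 0 0.1; 0 0 0.0025 0 0.1; 0 0 0.003 0 0.1'
```

```text
clock: 8.17
tcp_pos: [0.5812, -0.151, 0.1082]
tool_rot: [179.8, -0.2, 75.0]
ft_force: [-5.9, 3.4, 19.1]
gripper_width: 0.223
```

```bash
python3 -m inch '0 0 0 0 0.1; 0 0 0 0 0.1; 0 0 0 0 0.1; 0 0 0 0 0.1'; python3 -c "
from h import *
print(env.state()['ft_force']);snap('wrist','w8');snap('scene','s8');crop('s8',170,120,250,200,7,'s8c');crop('w8',230,180,290,250,8,'w8c')"
```

```text
clock: 8.5
tcp_pos: [0.5811, -0.151, 0.1084]
tool_rot: [179.8, -0.2, 75.0]
ft_force: [-4.0, 3.1, 5.6]
gripper_width: 0.217
[-4.0024  3.0551  5.6153]
```

View pics/w8c.png

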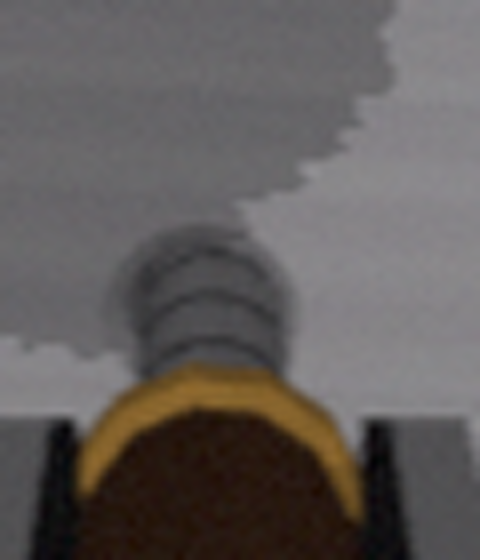

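View pics/s8c.png

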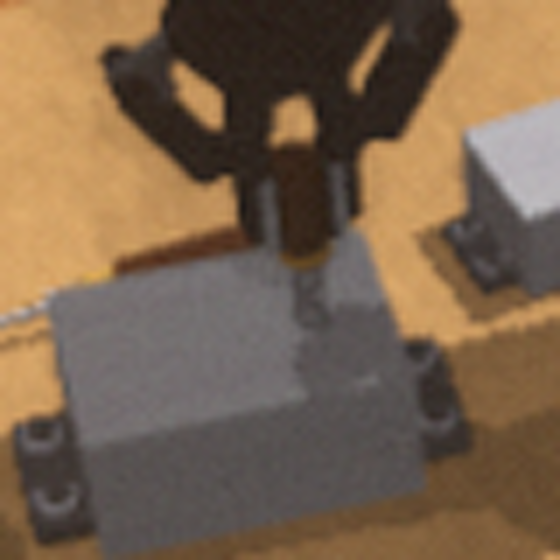

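Bottom felt at TCP z 0.1083, i.e. tip z about 0.033, so the bore is 31 mm deep and the short plug is the one to use. The collar sits at the same place against the fingers as at grasping, so the rod has not slipped. Lifting out.

```bash
python3 -m inch '0 0 -0.008 0 0.1; 0 0 -0.025 0 0.1; 0 0 -0.05 0 0.1; 0 0 -0.085 0 0.1; 0 0 -0.115 0 0.1'; python3 -c "
from h import *
go(.472,.262,.23,105.5)"
```

```text
clock: 9.02
tcp_pos: [0.5808, -0.1514, 0.2256]
tool_rot: [179.8, -0.2, 75.0]
ft_force: [1.8, -0.1, -1.2]
gripper_width: 0.222
now [ 0.5808 -0.1514  0.2256] [179.7831  -0.1594  74.958 ] F [ 1.8364 -0.1076 -1.1572] w 0.2220635727848748 t 9.0167
shift [ 0.371  -0.2124 -0.0041] twist -30.542039797000797 rows 10.25220397820983
```

```bash
python3 -m inch '0.371 -0.212 -0.003 -30.5 0.1; 0.371 -0.212 -0.003 -30.5 0.1; 0.371 -0.212 -0.003 -30.5 0.1; 0.371 -0.212 -0.003 -30.5 0.1; 0.371 -0.212 -0.003 -30.5 0.1'; python3 -c "
from h import *
go(.471,.2628,.23,105.4)"
```

```text
clock: 9.43
tcp_pos: [0.5274, 0.0516, 0.2268]
tool_rot: [179.7, 0.0, 105.9]
ft_force: [1.1, 1.4, -0.9]
gripper_width: 0.218
now [0.5274 0.0516 0.2268] [179.6643   0.0269 105.8856] F [ 1.1421  1.4376 -0.9477] w 0.21787188948340755 t 9.4333
shift [ 0.2185  0.0036 -0.0033] twist 0.48560368705227575 rows 5.242145304744964
```

```bash
python3 -m inch '0.04 0.0006 0 0.5 0.1; 0.08 0.0012 0 0.5 0.1; 0.12 0.002 0 0.5 0.1; 0.155 0.003 0 0.5 0.1; 0.185 0.0035 0 0.5 0.1'; python3 -c "
from h import *
go(.471,.2628,.16,105.4)"
```

```text
clock: 9.85
tcp_pos: [0.4794, 0.2329, 0.2275]
tool_rot: [179.6, 0.0, 105.4]
ft_force: [0.3, -0.3, -0.5]
gripper_width: 0.22
now [0.4794 0.2329 0.2275] [179.5727   0.0183 105.4444] F [ 0.3087 -0.2668 -0.5165] w 0.21980589664925473 t 9.85
shift [ 0.0311 -0.0007  0.0675] twist 0.044394380427434044 rows 1.7825409430566652
```

```bash
python3 -m inch '0.0311 -0.0007 0.03 0 0.1; 0.0311 -0.0007 0.06 0 0.1; 0.0311 -0.0007 0.09 0 0.1; 0.0311 -0.0007 0.0925 0 0.1; 0.0311 -0.0007 0.0925 0 0.1'; python3 -c "
from h import *
cams.snapshot('top');snap('wrist','w9');go(.471,.2628,.12,105.4);crop('w9',225,150,295,250,7,'w9c');snap('scene','s9');crop('s9',300,190,390,290,7,'s9c')"
```

```text
clock: 10.27
tcp_pos: [0.4708, 0.2625, 0.1347]
tool_rot: [179.7, 0.0, 105.4]
ft_force: [-0.1, 0.6, -1.6]
gripper_width: 0.22
now [0.4721 0.263  0.1368] [179.4669   0.0034 105.4113] F [-0.1376 -0.1541 -0.8579] w 0.22159900407990926 t 10.3667
shift [ 0.0001 -0.0013  0.0168] twist 0.011321086998464125 rows 0.40403071876856916
```

View pics/w9c.png

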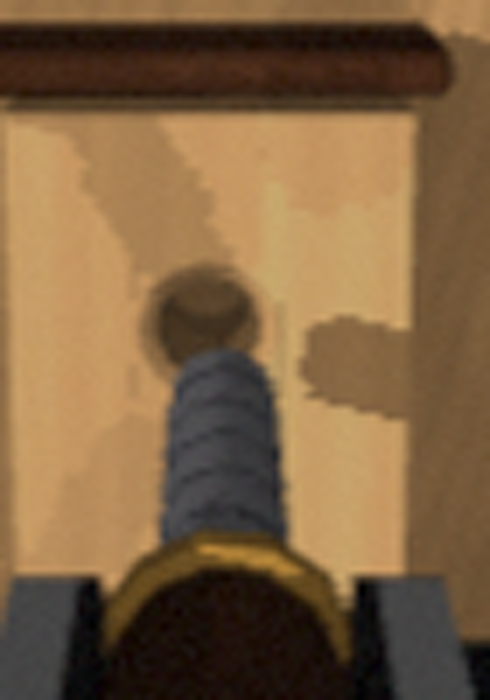

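View pics/s9c.png

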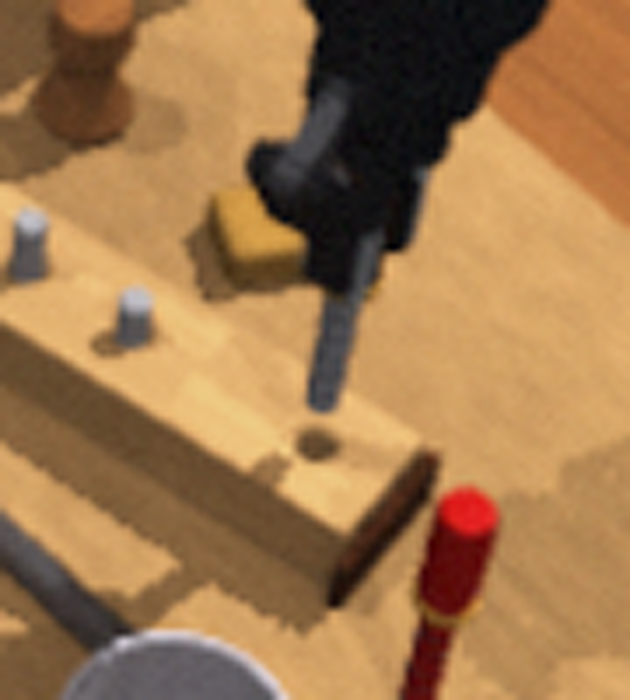

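```bash
python3 -c "
from h import *
f=lambda u,v,z: ray('w9',225+u/7-.43,150+v/7-.43,z)
b=f(202,321,.036); t=f(222,348+49,.1368-.0755); print(b,t)
R=Ro.from_euler('xyz',env.state()['tool_rot'],degrees=True).as_matrix(); print('toolframe diff',R.T@(b-t))
for a in range(0,360,60): a=np.radians(a); print(((proj('w9',t+[.006*np.cos(a),.006*np.sin(a),0.001])-[225,150])*7+3),end='')
g=lambda u,v,z: ray('s9',300+u/7-.43,190+v/7-.43,z)
print(g(318,443,.036),g(322,402,.062))
"
```

```text
[0.4688 0.2631 0.036 ] [0.4714 0.2624 0.0613]
toolframe diff [ 0.0014 -0.0026  0.0253]
[273.29   413.1557][260.1952 364.2057][208.5402 350.7057][170.5655 386.5088][184.2726 435.1556][235.345  448.3058][0.4696 0.2618 0.036 ] [0.4727 0.2623 0.062 ]
```

```bash
python3 -m inch '0.0007 -0.0027 0.005 0 0.1; 0.0007 -0.0027 0.012 0 0.1; 0.0007 -0.0027 0.015 0 0.1; 0.0007 -0.0027 0.015 0 0.1; 0.0007 -0.0027 0.015 0 0.1'; python3 -c "
from h import *
cams.snapshot('top');snap('wrist','w10');go(.471,.2628,.12,105.4);crop('w10',225,170,295,250,8,'w10c');snap('scene','s10');crop('s10',320,230,370,270,14,'s10c')"
```

```text
clock: 10.83
tcp_pos: [0.4696, 0.263, 0.1219]
tool_rot: [179.4, 0.0, 105.4]
ft_force: [-0.2, -0.9, -1.4]
gripper_width: 0.216
now [0.4697 0.2631 0.1221] [179.4227   0.0029 105.404 ] F [-0.2298  0.17   -0.4815] w 0.21736307751448578 t 10.9333
shift [-0.0006  0.0012  0.0021] twist 0.00395708723141297 rows 0.06027319595465093
```

View pics/w10c.png

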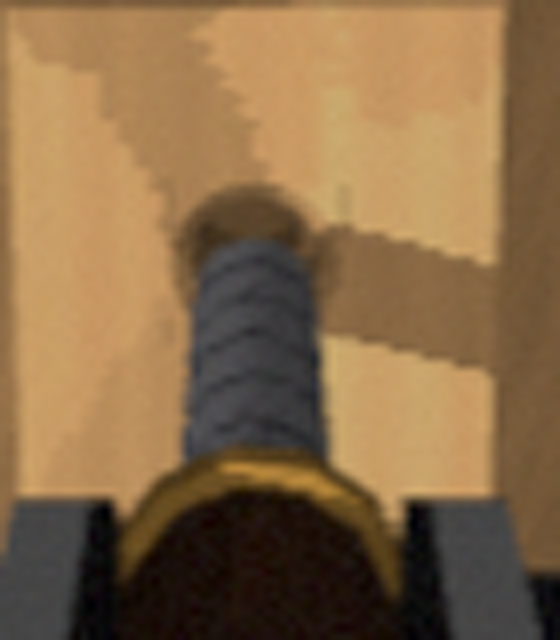

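View pics/s10c.png

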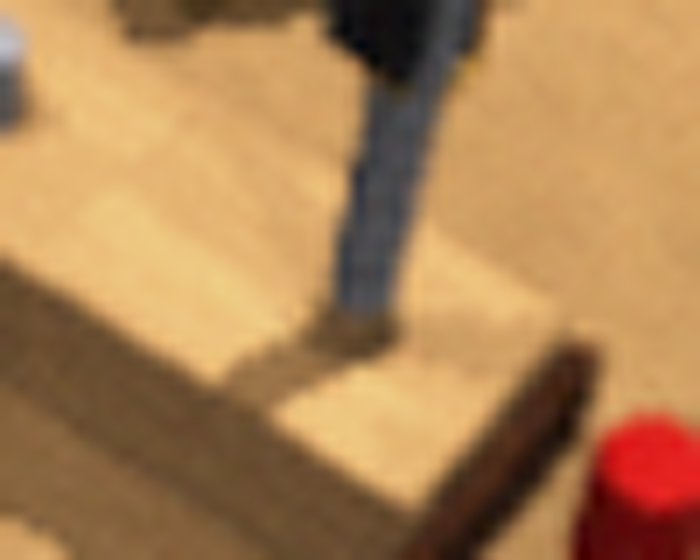

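```bash
python3 -c "
from h import *
f=lambda u,v,z: ray('w10',225+u/8-.44,170+v/8-.44,z)
b=f(252,260,.036); t=f(257,240+57,.1221-.0755); print(b,t)
R=Ro.from_euler('xyz',env.state()['tool_rot'],degrees=True).as_matrix(); print('toolframe diff',R.T@(b-t))
for a in range(0,360,60): a=np.radians(a); print(((proj('w10',t+[.006*np.cos(a),.006*np.sin(a),0.001])-[225,170])*8+3.5),end='')
g=lambda u,v,z: ray('s10',320+u/14-.46,230+v/14-.46,z)
print(g(360,322,.036),g(362,298,.047))
"
```

```text
[0.4695 0.2625 0.036 ] [0.47   0.2622 0.0466]
toolframe diff [ 0.0004 -0.0005  0.0106]
[315.4472 315.3346][300.5295 259.616 ][241.6935 244.3085][198.4367 285.1237][214.0517 340.5019][272.2295 355.409 ][0.4685 0.2615 0.036 ] [0.4714 0.2631 0.047 ]
```

```bash
python3 -m inch '0 -0.0007 0.003 0 0.1; 0 -0.0007 0.007 0 0.1; 0 -0.0007 0.011 0 0.1; 0 -0.0007 0.015 0 0.1; 0 -0.0007 0.018 0 0.1'
```

```text
clock: 11.4
tcp_pos: [0.469, 0.2629, 0.1035]
tool_rot: [179.4, 0.0, 105.4]
ft_force: [0.2, -0.0, -1.4]
gripper_width: 0.215
```

Tip is about 8 mm into the hole with no force. Continue down to TCP z≈0.083 (the bottom is at 0.0815).

```bash
python3 -m inch '0 0 0.004 0 0.1; 0 0 0.008 0 0.1; 0 0 0.012 0 0.1; 0 0 0.016 0 0.1; 0 0 0.02 0 0.1'; python3 -m inch '0 0 0 0 0.1; 0 0 0 0 0.1'
```

```text
clock: 11.82
tcp_pos: [0.4692, 0.263, 0.083]
tool_rot: [179.4, 0.0, 105.4]
ft_force: [0.7, -0.2, -0.6]
gripper_width: 0.221
clock: 11.98
tcp_pos: [0.4691, 0.2629, 0.0828]
tool_rot: [179.5, 0.0, 105.4]
ft_force: [-0.1, -0.0, -1.6]
gripper_width: 0.216
```

```bash
python3 -m inch '0 0 0 0 0.6; 0 0 0 0 0.6; 0 0 0 0 0.6; 0 0 0 0 0.6; 0 0 0 0 0.6'; python3 -m inch '0 0 -0.01 0 0.6; 0 0 -0.04 0 0.6; 0 0 -0.075 0 0.6; 0 0 -0.09 0 0.6;0 0 -0.09 0 0.6'; python3 -c "
from h import *
snap('wrist','w11');snap('scene','s11');crop('s11',300,190,390,290,6,'s11c');go(.49,.191,.12,105.4)"
```

```text
clock: 12.4
tcp_pos: [0.4692, 0.263, 0.0829]
tool_rot: [179.5, 0.0, 105.4]
ft_force: [-0.2, 0.3, -0.3]
gripper_width: 0.599
clock: 12.82
tcp_pos: [0.4697, 0.2638, 0.1772]
tool_rot: [179.1, -0.0, 105.4]
ft_force: [-0.3, -0.2, 0.3]
gripper_width: 0.598
now [0.4686 0.2627 0.1738] [179.3742   0.0139 105.3938] F [-0.4376 -0.3337  0.4833] w 0.5996012455807177 t 12.9167
shift [-0.0748  0.001   0.0539] twist -0.0061529525927994655 rows 2.210121236981111
```

View pics/w11.png

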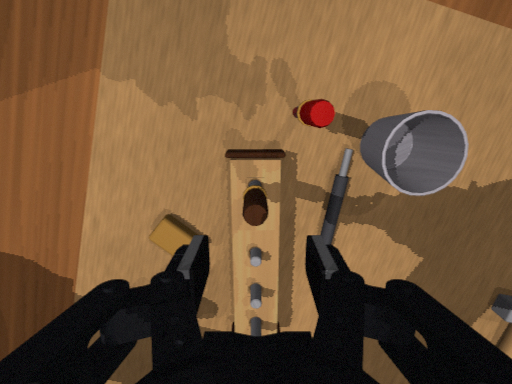

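View pics/s11c.png

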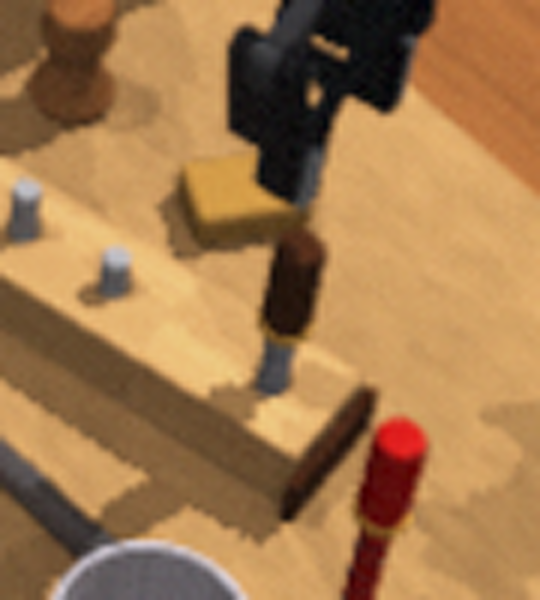

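```bash
python3 -m inch '-0.037 0.0005 0 0 0.5; -0.0748 0.001 0.02 0 0.5; -0.0748 0.001 0.054 0 0.5; -0.0748 0.001 0.054 0 0.5; -0.0748 0.001 0.054 0 0.5' 40;  python3 -c "
from h import *
cams.snapshot('top');snap('wrist','w12');snap('scene','s12');crop('s12',260,190,350,270,7,'s12c');crop('w12',200,150,310,260,6,'w12c');go(.49,.1905,.045,105.4)"
```

```text
clock: 13.33
tcp_pos: [0.4888, 0.191, 0.1189]
tool_rot: [179.6, -0.0, 105.4]
ft_force: [0.2, 1.9, 0.8]
gripper_width: 0.498
now [0.4901 0.1925 0.1212] [179.2943  -0.019  105.5004] F [0.1695 0.5438 0.3358] w 0.49875391970592253 t 13.4833
shift [-0.0019 -0.0016  0.0762] twist 0.10044750410315828 rows 1.8285975199769398
```

View pics/w12c.png

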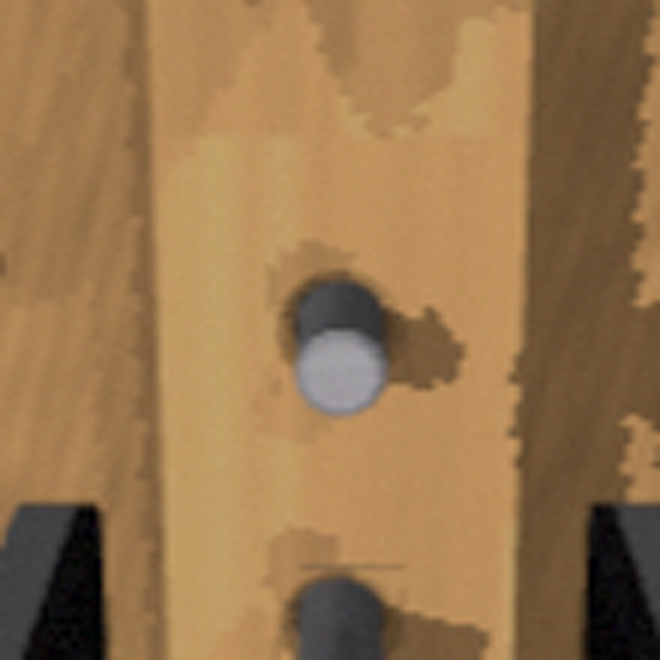

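View pics/w12.png

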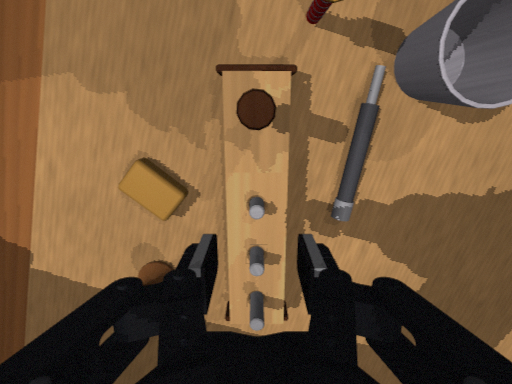

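```bash
python3 -c "
from h import *
t=ray('w12',256.6,211.4,.054);print(t, ray('w12',150,272,.064));go(t[0],t[1],.044,105.5)"
```

```text
[0.4899 0.1906 0.054 ] [0.4226 0.1243 0.064 ]
now [0.4901 0.1925 0.1212] [179.2943  -0.019  105.5004] F [0.1695 0.5438 0.3358] w 0.49875391970592253 t 13.4833
shift [-0.0018 -0.0017  0.0772] twist 0.00044750410319238654 rows 1.8525460070878101
```

```bash
python3 -m inch '-0.0018 -0.0016 0.03 0 0.5; -0.0018 -0.0016 0.06 0 0.5; -0.0018 -0.0016 0.079 0 0.5; -0.0018 -0.0016 0.079 0 0.5; -0.0018 -0.0016 0.079 0 0.5';  python3 -c "
from h import *
snap('wrist','w13');crop('w13',200,150,310,280,5,'w13c');go(.4899,.1906,.041,105.5)"
```

```text
clock: 13.9
tcp_pos: [0.49, 0.1917, 0.0431]
tool_rot: [179.3, -0.0, 105.6]
ft_force: [-0.9, 1.5, 0.2]
gripper_width: 0.506
now [0.4906 0.1917 0.0438] [179.2047  -0.0346 105.5634] F [-0.2613  0.0657  0.5919] w 0.4979670669425537 t 13.95
shift [-0.0009 -0.001   0.0028] twist 0.06340180357994996 rows 0.07440885662379393
```

View pics/w13.png

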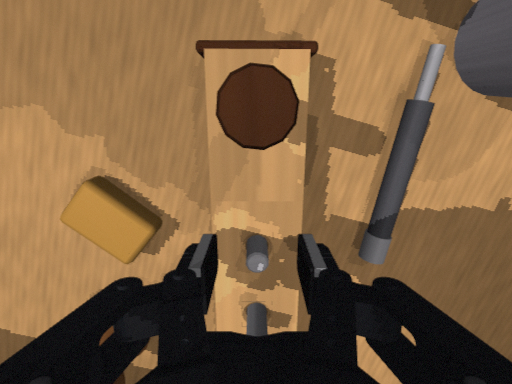

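```bash
python3 -m inch '-0.0009 -0.001 0.0015 0 0.3; -0.0009 -0.001 0.0015 0 0.05; -0.0009 -0.001 0.0015 0 0; -0.0009 -0.001 0.0015 0 0; -0.0009 -0.001 0.0015 0 0' 40; python3 -m inch '-0.0005 -0.0005 0 0 0; 0 0 0 0 0' ; python3 -c "
from h import *
go(.4899,.1906,.041,105.5)"
```

```text
clock: 14.37
tcp_pos: [0.4906, 0.1909, 0.0435]
tool_rot: [179.1, -0.0, 105.6]
ft_force: [-1.7, -1.1, 11.4]
gripper_width: 0.097
clock: 14.53
tcp_pos: [0.4909, 0.1907, 0.0441]
tool_rot: [179.0, -0.0, 105.5]
ft_force: [1.3, 0.6, -0.1]
gripper_width: 0.095
now [0.4909 0.1907 0.0441] [179.0481  -0.0189 105.5394] F [ 1.2752  0.5841 -0.142 ] w 0.0951355061561042 t 14.5333
shift [ 0.0001 -0.001   0.0031] twist 0.03936730649832043 rows 0.07776691264334305
```

```bash
python3 -m inch '0 0 -0.01 0 0; 0 0 -0.03 0 0; 0 0 -0.06 0 0; 0 0 -0.09 0 0; 0 0 -0.12 0 0' ; python3 -c "
from h import *
snap('scene','s14');crop('s14',250,120,390,270,4,'s14c');snap('wrist','w14');go(.581,-.150,.165,75)"
```

```text
clock: 14.95
tcp_pos: [0.4885, 0.1903, 0.1661]
tool_rot: [179.1, -0.0, 105.6]
ft_force: [1.0, 0.0, 1.0]
gripper_width: 0.097
now [0.4906 0.1912 0.169 ] [178.6893  -0.0055 105.5517] F [ 0.349   0.6112 -0.5494] w 0.09855984511923456 t 15.05
shift [-0.3529 -0.0045  0.0038] twist 30.5517390647899 rows 8.464378437035888
```

View pics/s14c.png

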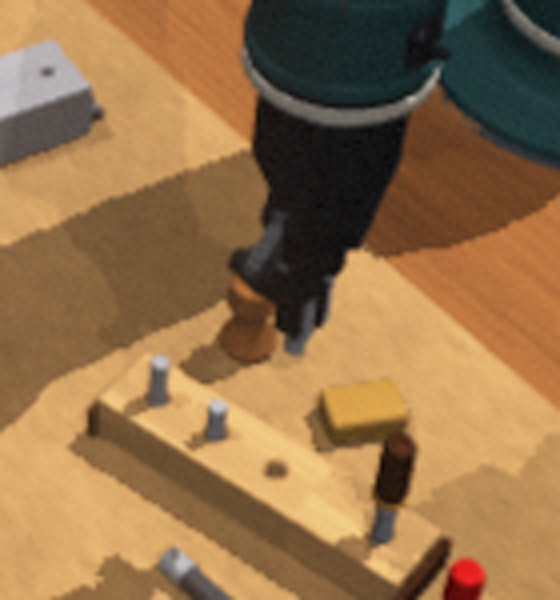

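View pics/w14.png

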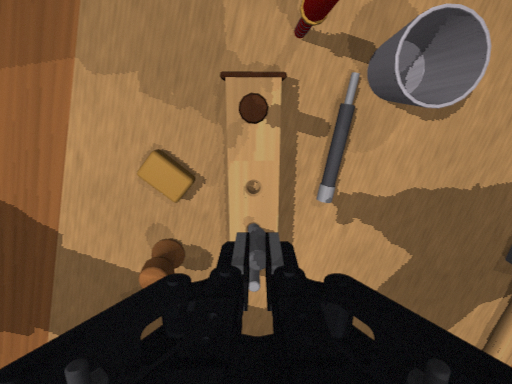

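```bash
python3 -m inch '-0.353 -0.0045 0 30.5 0; -0.353 -0.0045 0 30.5 0; -0.353 -0.0045 0 30.5 0; -0.353 -0.0045 0 30.5 0; -0.353 -0.0045 0 30.5 0' ; python3 -c "
from h import *
go(.5805,-.150,.165,75)"
```

```text
clock: 15.47
tcp_pos: [0.5433, -0.0129, 0.1676]
tool_rot: [178.8, -0.7, 74.6]
ft_force: [1.0, 0.8, -0.0]
gripper_width: 0.099
now [ 0.5433 -0.0129  0.1676] [178.8456  -0.6772  74.6173] F [ 1.0391  0.8258 -0.0115] w 0.09912929525392356 t 15.4667
shift [-0.1223  0.0722  0.0026] twist -0.38268102286156136 rows 3.4074049847375494
```

```bash
python3 -m inch '-0.035 0.02 0 -0.4 0; -0.07 0.041 0.001 -0.4 0; -0.1 0.059 0.002 -0.4 0; -0.122 0.072 0.003 -0.4 0; -0.122 0.072 0.003 -0.4 0' ; python3 -c "
from h import *
go(.5805,-.150,.105,75)"
```

```text
clock: 15.88
tcp_pos: [0.5805, -0.1558, 0.1643]
tool_rot: [178.8, -0.6, 74.6]
ft_force: [-0.3, -0.5, -1.7]
gripper_width: 0.098
now [ 0.5805 -0.1558  0.1643] [178.8465  -0.5945  74.6448] F [-0.3219 -0.4523 -1.6936] w 0.09807131490290906 t 15.8833
shift [ 0.005  -0.0027  0.0593] twist -0.3552250973585842 rows 1.4291931998455378
```

```bash
python3 -m inch '0.004 -0.0025 0.02 -0.3 0; 0.0045 -0.0027 0.045 -0.3 0; 0.005 -0.0027 0.059 -0.3 0; 0.005 -0.0027 0.059 -0.3 0; 0.005 -0.0027 0.059 -0.3 0' ; python3 -c "
from h import *
cams.snapshot('top');snap('wrist','w15');snap('scene','s15');go(.5805,-.150,.098,75);crop('w15',200,130,320,260,5,'w15c');crop('s15',190,130,240,170,14,'s15c')"
```

```text
clock: 16.3
tcp_pos: [0.5804, -0.1495, 0.1055]
tool_rot: [178.9, -0.6, 75.0]
ft_force: [1.4, 0.6, 1.1]
gripper_width: 0.099
now [ 0.5812 -0.1499  0.1067] [178.7454  -0.5897  74.9589] F [ 0.026  -0.0448 -0.7392] w 0.09738310731467321 t 16.45
shift [-0.0004 -0.0008  0.0087] twist -0.04110153448186793 rows 0.2095773657584932
```

View pics/w15c.png

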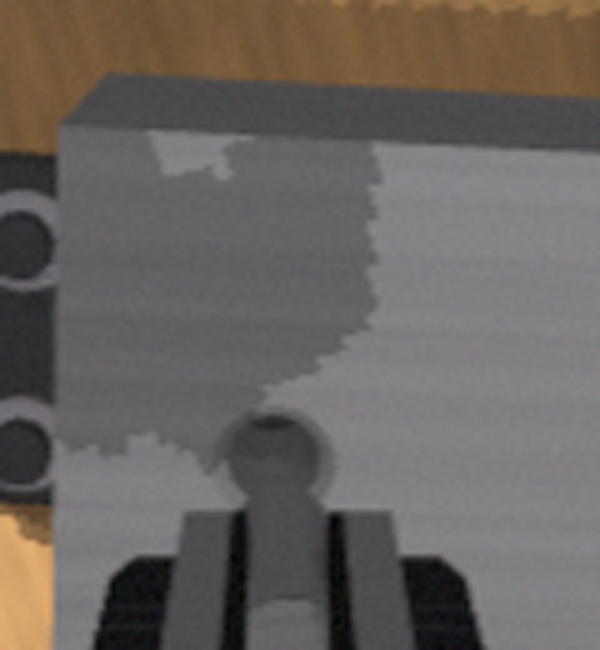

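View pics/s15c.png

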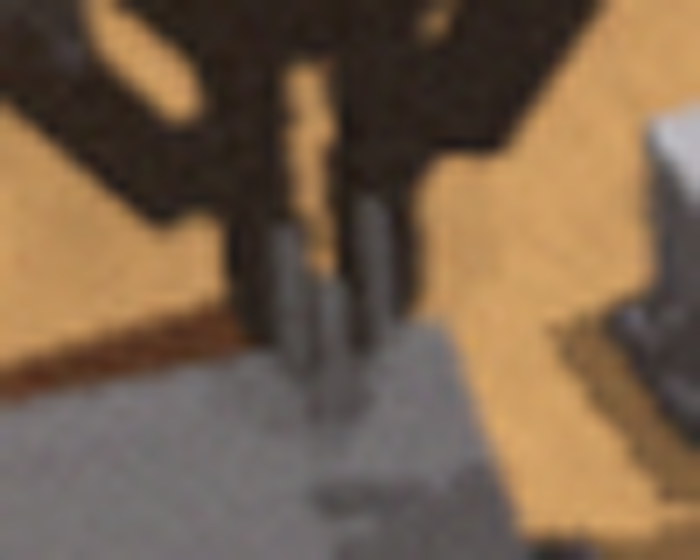

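```bash
python3 -c "
from h import *
im=np.load('pics/w15.npz')['im'][205:260,235:280,::-1]
im=cv2.resize(im,None,fx=13,fy=10.9,interpolation=cv2.INTER_CUBIC)
im=cv2.resize(np.load('pics/w15.npz')['im'][205:260,235:280,::-1],None,fx=10,fy=10,interpolation=cv2.INTER_CUBIC)
im=np.clip((im.astype(float)-30)*2.2,0,255).astype('uint8'); cv2.imwrite('pics/w15d.png',im)
print((proj('w15',[.5812,-.1499,.085])-[235,205])*10)"
```

```text
[235.0175 288.3673]
```

View pics/w15d.png

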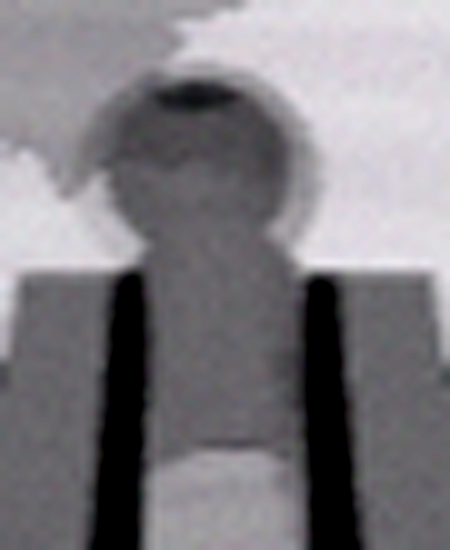

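```bash
python3 -c "
from h import *
f=lambda u,v,z: ray('w15',235+u/10-.45,205+v/10-.45,z)
b=f(198,182,.064); t=f(221,283,.1067-.0217); print(b,t)
R=Ro.from_euler('xyz',env.state()['tool_rot'],degrees=True).as_matrix(); print('toolframe diff',R.T@(b-t))
print([(proj('w15',b+[.0085*np.cos(a),.0085*np.sin(a),0])-[235,205])*10 for a in np.radians([-15,75,165,255])])
"
```

```text
[ 0.5787 -0.1502  0.064 ] [ 0.5803 -0.149   0.085 ]
toolframe diff [-0.0018 -0.0016  0.021 ]
[array([317.577 , 176.5421]), array([193.1881,  59.998 ]), array([ 69.2067, 178.4596]), array([193.8046, 292.2728])]
```

```bash
python3 -m inch '-0.0008 -0.0016 0.005 0 0; -0.0008 -0.0016 0.01 0 0; -0.0008 -0.0016 0.015 0 0; -0.0008 -0.0016 0.015 0 0; -0.0008 -0.0016 0.015 0 0' ; python3 -c "
from h import *
cams.snapshot('top');snap('wrist','w16');snap('scene','s16');go(.5805,-.150,.085,75)
im=cv2.resize(np.load('pics/w16.npz')['im'][205:260,225:290,::-1],None,fx=10,fy=10,interpolation=cv2.INTER_CUBIC)
im=np.clip((im.astype(float)-30)*2.2,0,255).astype('uint8'); cv2.imwrite('pics/w16d.png',im);crop('s16',190,130,240,170,14,'s16c')"
```

```text
clock: 16.87
tcp_pos: [0.5796, -0.1502, 0.0913]
tool_rot: [178.8, -0.6, 75.0]
ft_force: [-0.5, 0.1, 0.3]
gripper_width: 0.099
now [ 0.5799 -0.1502  0.0918] [178.7409  -0.5911  74.9611] F [ 0.3064  1.359  -0.7251] w 0.09881033936741679 t 17.0167
shift [0.0003 0.0004 0.0068] twist -0.038921734167246314 rows 0.16324366408565238
```

View pics/w16d.png

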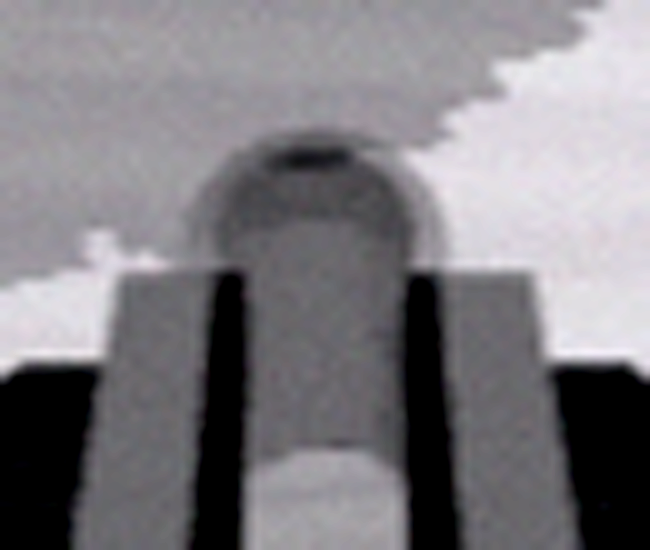

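View pics/s16c.png

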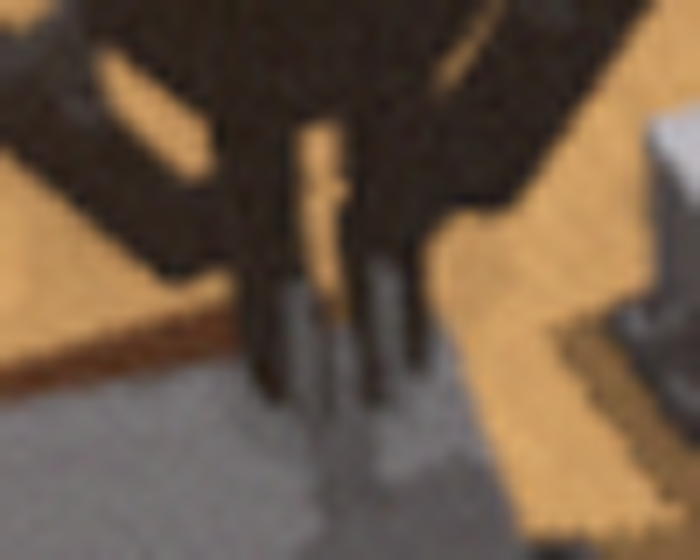

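```bash
python3 -c "
from h import *
f=lambda u,v,z: ray('w16',225+u/10-.45,205+v/10-.45,z)
b=f(317,253,.064); t=f(321,290,.0918-.0217); print(b,t)
R=Ro.from_euler('xyz',env.state()['tool_rot'],degrees=True).as_matrix(); print('toolframe diff',R.T@(b-t))
print('arc top check',[(proj('w16',t+[.0055*np.cos(a),.0055*np.sin(a),0.0003])-[225,205])*10+4.5 for a in np.radians([75])],[(proj('w16',b+[.0085*np.cos(a),.0085*np.sin(a),0])-[225,205])*10+4.5 for a in np.radians([-15,75,165,255])])
"
```

```text
[ 0.5789 -0.1501  0.064 ] [ 0.579  -0.15    0.0701]
toolframe diff [-0.0002 -0.0003  0.0061]
arc top check [array([321.0577, 208.3759])] [array([450.7429, 251.8288]), array([316.8814, 127.1136]), array([182.9954, 254.1735]), array([317.1157, 375.7348])]
```

```bash
python3 -m inch '0.0002 -0.0003 0.003 0 0; 0.0002 -0.0003 0.006 0 0; 0.0002 -0.0003 0.009 0 0; 0.0002 -0.0003 0.012 0 0; 0.0002 -0.0003 0.014 0 0'
```

```text
clock: 17.43
tcp_pos: [0.5798, -0.1498, 0.0772]
tool_rot: [178.8, -0.6, 75.0]
ft_force: [-0.1, 0.3, -0.7]
gripper_width: 0.103
```

Plug is 8–9 mm into the bore, no force. A bit further down, then let go.

```bash
python3 -m inch '0 0 0.003 0 0; 0 0 0.006 0 0; 0 0 0.008 0 0; 0 0 0.009 0 0; 0 0 0.009 0 0'; python3 -m inch '0 0 0 0 0.1; 0 0 0 0 0.2; 0 0 -0.001 0 0.3; 0 0 -0.002 0 0.4; 0 0 -0.002 0 0.4'; python3 -c "
from h import *
snap('scene','s17');snap('wrist','w17');crop('w17',200,150,320,280,5,'w17c');go(.58,-.15,.1,75)"
```

```text
clock: 17.85
tcp_pos: [0.5799, -0.1498, 0.068]
tool_rot: [178.8, -0.6, 75.0]
ft_force: [0.3, -1.3, -0.1]
gripper_width: 0.095
clock: 18.27
tcp_pos: [0.5801, -0.1498, 0.0703]
tool_rot: [178.8, -0.6, 75.0]
ft_force: [0.6, -0.6, 0.0]
gripper_width: 0.4
now [ 0.58   -0.1498  0.0701] [178.7699  -0.5911  74.9567] F [-0.4461 -0.2537 -0.5221] w 0.40449255812526197 t 18.3667
shift [ 0.0001  0.0007 -0.0299] twist -0.043346486358757375 rows 0.7164057740848733
```

View pics/w17c.png

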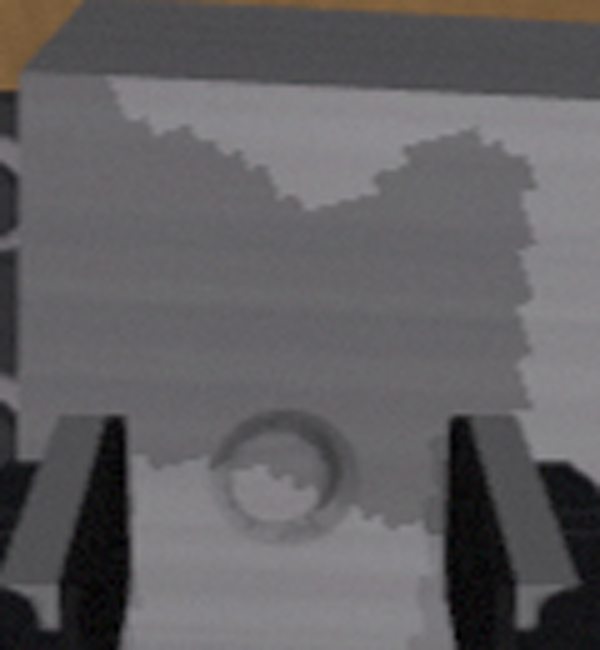

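```bash
python3 -m inch '0 0 -0.01 0 0.4; 0 0 -0.02 0 0.3; 0 0 -0.02 0 0; 0 0 -0.02 0 0; 0 0 -0.02 0 0'; python3 -m inch '0 0 0 0 0;0 0 0 0 0';python3 -c "
from h import *
snap('scene','s18');snap('wrist','w18');crop('w18',200,150,320,280,5,'w18c');crop('s18',190,130,240,170,14,'s18c');go(.579,-.15,.07,75)"
```

```text
clock: 18.78
tcp_pos: [0.5795, -0.15, 0.0903]
tool_rot: [178.8, -0.6, 75.0]
ft_force: [0.4, -0.2, -0.9]
gripper_width: 0.003
clock: 18.95
tcp_pos: [0.5793, -0.15, 0.09]
tool_rot: [178.8, -0.6, 74.9]
ft_force: [-0.3, 0.3, -0.3]
gripper_width: -0.001
now [ 0.5794 -0.15    0.0901] [178.7701  -0.5869  74.9474] F [0.1924 0.9202 0.3353] w -0.002129734635705965 t 19.05
shift [-0.0003 -0.0008  0.02  ] twist -0.05261949010574085 rows 0.480915006403952
```

View pics/w18c.png

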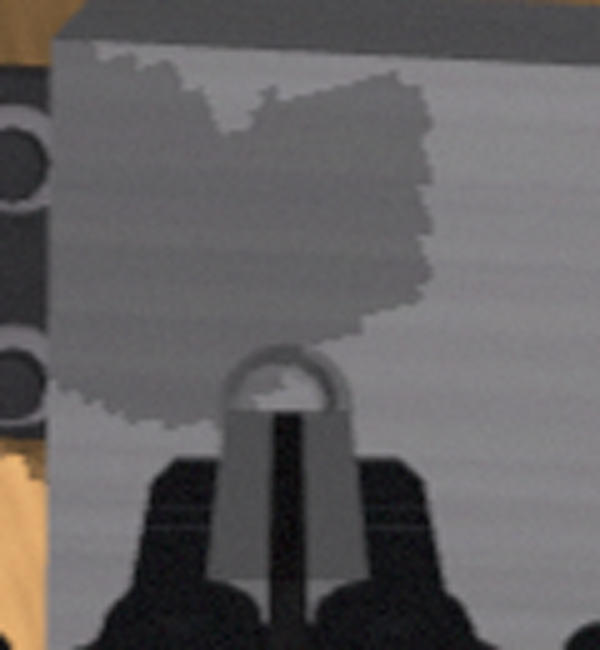

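View pics/s18c.png

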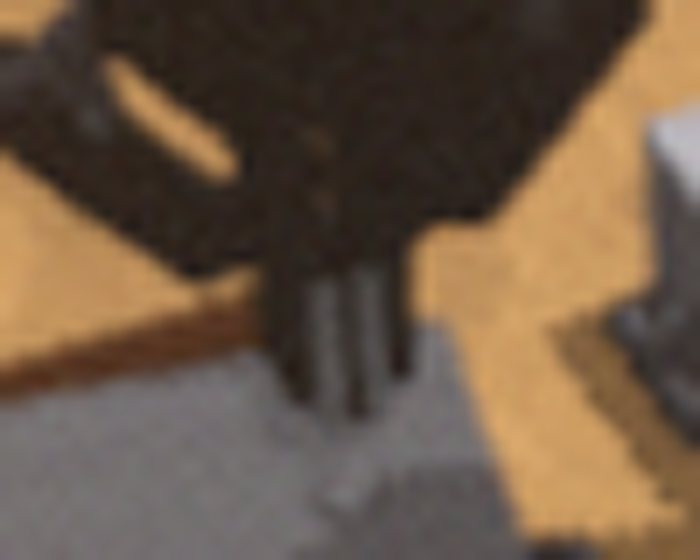

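```bash
python3 -m inch '0 -0.0004 0.006 0 0; 0 -0.0004 0.012 0 0; 0 -0.0004 0.018 0 0; 0 -0.0004 0.021 0 0; 0 -0.0004 0.022 0 0'
```

```text
clock: 19.47
tcp_pos: [0.5791, -0.1496, 0.0671]
tool_rot: [178.8, -0.6, 75.0]
ft_force: [-0.3, -0.2, -0.1]
gripper_width: -0.001
```

```bash
python3 -m inch '0 0 0.0006 0 0; 0 0 0.0012 0 0; 0 0 0.0016 0 0; 0 0 0.002 0 0; 0 0 0.0024 0 0'
```

```text
clock: 19.88
tcp_pos: [0.5793, -0.1496, 0.0649]
tool_rot: [178.8, -0.6, 75.0]
ft_force: [-1.2, 0.6, 6.5]
gripper_width: -0.001
```

```bash
python3 -m inch '0 0 0.0003 0 0; 0 0 0.0005 0 0; 0 0 0.0005 0 0; 0 0 0.0005 0 0'
```

```text
clock: 20.22
tcp_pos: [0.5797, -0.1497, 0.0649]
tool_rot: [178.8, -0.6, 75.0]
ft_force: [-1.2, -0.2, 6.8]
gripper_width: -0.002
```

```bash
python3 -m inch '0 0 0.0006 0 0; 0 0 0.0006 0 0; 0 0 0.0006 0 0'; python3 -m inch '0 0 -0.02 0 0; 0 0 -0.05 0 0; 0 0 -0.09 0 0; -0.04 0 -0.13 0 0; -0.08 0 -0.17 0 0.3';python3 -m inch '-0.035 0 -0.01 0 0.3; -0.07 0 -0.01 0 0.3; -0.07 0 -0.01 0 0.3;  -0.07 0 -0.01 0 0.3'; python3 -c "
from h import *
cams.snapshot('top');snap('scene','s19');snap('wrist','w19');snap('top','t19');crop('s19',150,120,370,285,3.5,'s19c');go(.579,-.15,.07,75)"
```

```text
clock: 20.47
tcp_pos: [0.5802, -0.1498, 0.0649]
tool_rot: [178.7, -0.6, 75.0]
ft_force: [-2.1, -0.1, 8.4]
gripper_width: -0.001
clock: 20.88
tcp_pos: [0.5614, -0.2064, 0.2153]
tool_rot: [178.6, -0.6, 75.2]
ft_force: [0.3, -1.0, -0.5]
gripper_width: 0.125
clock: 21.22
tcp_pos: [0.5422, -0.2762, 0.2244]
tool_rot: [178.7, -0.6, 74.9]
ft_force: [-0.2, 0.7, 0.0]
gripper_width: 0.303
now [ 0.5436 -0.2728  0.2243] [178.6626  -0.6323  75.2527] F [-0.0489  0.801   0.6697] w 0.30234585261827523 t 21.4167
shift [ 0.1261 -0.0007  0.1558] twist 0.252655369727222 rows 4.805834897701149
```

View pics/s19c.png

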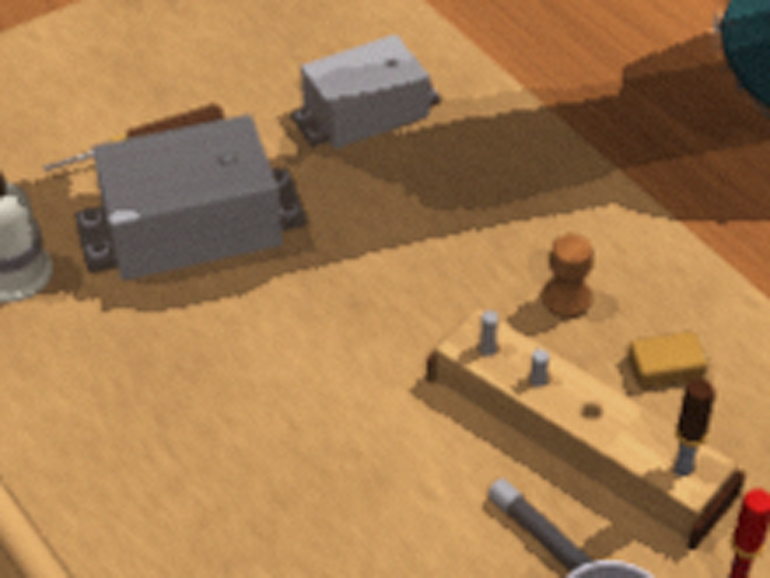

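View pics/w19.png

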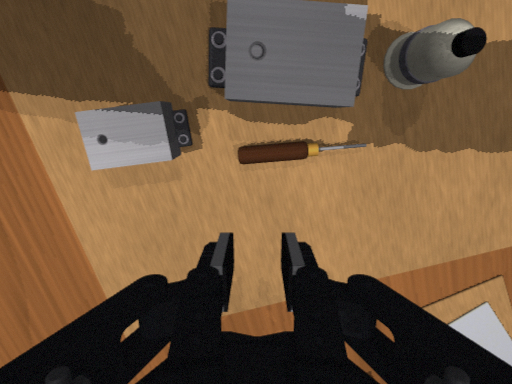

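The plug is flush in the bore at w19 (257,50). The rod and two remaining plugs stand as before, with the rod top at scene (349,230) against (349,231) at the start. The arm is clear, so I'm handing in.

```bash
python3 -c "
from workcell import env
print(env.job_done(), env.state()['clock'])"
```

```text
the job is handed in; nothing more can be done
the job is handed in; nothing more can be done
```

The bore is blanked off with the short plug, and the job was handed in at about 21.4 s of the 72 s allowed; no verdict is reported.

- **Probing:** The rod met the bottom with its tip at z ≈ 0.033 m, which makes the bore 31 mm deep. The hardest reading at the wrist was 19 N upward (about 20 N with sideways force). I then held it for 0.33 s; the force read 5.6 N at the end.
- **Rod:** It stands back in its rack hole. Its top is within a pixel of where it was at the start.
- **Plug:** The short plug dropped into the bore when released. I pressed it with shut fingertips at about 6.5–8.4 N. Its top stayed at z ≈ 0.0649 m, 0.9 mm above the face, as expected for this plug.
- **Other things:** In the last scene and wrist pictures, the middle and long plugs still stand in the rack and the bystanders in view looked undisturbed. I did not measure them again.

Two things disagreed slightly:
- **Tool tilt:** It crept to about 1.4° during the run, so I realigned by camera before each insertion.
- **Camera readings:** The cameras differed by 1–3 mm on positions such as the bore's centre, and up to 7 mm in the first overhead picture. Both insertions still went in without noticeable force.

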